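Fetch the bus from the back of the toy display

ROBOT

A 7-joint arm with a two-finger parallel gripper is mounted at the origin on the work surface. World frame = base frame: x ahead of the robot, y to its left, z up, the work surface at z = 0. Lengths are in m, angles in rad, forces in N, time in s.
With the tool pointing down it reaches from about 0.4 to 0.85 m from the base axis. Payload 4.5 kg.
Tool frame: the origin (TCP) lies at the very end of the fingers, on their centre line; the grasp point (between the pads) lies 19 mm behind it; z points along the fingers, y is the line along which they close (so a half turn about z gives the same grasp; the last joint's range is limited). The gripper opens to 88 mm and grips with 3 to 60 N. Pads are 18 mm wide; open, the fingers measure 123 mm over their backs; the gripper's body (75 mm by 187 mm) begins 45 mm behind the grasp point.
Start: joints at [1.339, 0.689, -0.195, 1.565, 0.157, 0.902, -0.215], TCP at [0.164, -0.603, 0.202] pointing down, gripper open.
Joint ranges: [-3.01, 3.01], [-0.46, 2.08], [-1.47, 1.51], [0.13, 2.56], [-1, 4.14], [0.04, 2.09], [-2.66, 2.66]. Speed limits (rad/s): [2.57, 2.57, 3.14, 3.14, 3.14, 3.14, 3.14].

INTERFACE

Orientations are given as a unit quaternion [x, y, z, w].
In Python, from plant import r gives the robot as it stands. The module is installed in compiled form; this text tells all that it offers.
- The arm moves only by the tool step_arm, never from a script. Its argument "increments" is a list of rows, each a list of 2 entries, a list of its own where there are three numbers: the shift along the world's x, y, z in cm, then the turn, a rotation vector about the world's x, y, z in degrees. A call has exactly 10 rows; each row shifts and turns the commanded pose from where the row before left it; what a row does not reach is not made up. A row lasts 1/10 s, in which the tool goes at most 50 mm and 8.59 degrees, less where a joint would pass 70% of its speed; a pose out of reach is approached as far as the arm can. A call is refused whole if a number of a shift passes 5 or a number of a turn 8.59, either way. A call with a gripper value outside its range is refused whole. "fingers" is the opening, from 0 (shut) to 1 (fully open), set as the call begins (left out, the last holds). The fingers move at their own pace and stop on an object; "grip_force" is the grip in N (left out, the last holds). Time passes only in rows, so rows that do not move let the fingers close, or fill a call up. It gives the time, the measured TCP pose, the force, the opening and the grip force at its end, in the units of the state.
- r.get_state(): the state, without advancing time (a new reading comes with each control period).
- r.snapshot(name): name is "scene" or "side" or "wrist"; returns (picture, depth): 384x512x3 uint8, red, green, blue; 384x512 float32, m along the optical axis (not along the pixel's ray), 0 where there is no reading.
- r.calibration(name): a dict with "fov_y" (degrees; the focal length in pixels is half the picture's height over the tangent of half this angle, whatever the lens; pixels are square), "cx", "cy" (the principal point, pixels), "R" (3x3) and "t" (3): a world point X has camera coordinates R X + t. Camera axes: x right, y down, z forward; pixel columns grow to the right and rows downward; lengths in m; the calibration is good to about 2 mm. A picture is of the moment at which its call begins: read the wrist's pose just before it. calibration takes no time and is no camera call; for the wrist camera it gives the pose at the moment of the call.
- r.finish_job(): hands the job in; it is judged then, once.
The state is a dict: "clock": time; "q": joint angles; "qd": joint speeds; "joint_torque": joint torques, N m; "tool_pos": TCP position; "eef_rot": TCP orientation; "contact_force": force on the tool from outside, world axes, zero at the start; "moment": the same for the moment, N m; "opening": opening from 0.0 (shut) to 1.0 (fully open); "finger_force": force on a finger pad.
Only numpy, scipy, OpenCV 4.12 (cv2) and the standard library are available. Lean on these libraries where they do the work, as an engineer would, in place of code of your own. Each camera call takes 0.05 s, during which the arm holds its last target. There are 200 camera calls.

TASK

A customer has bought the tin bus at the back of the toy display: first move the tin robot, the wooden bear and the tin rocket, which stand in front of it, upright onto the empty grey-lined tray, leaving the bus where it is until all three are there. Then lay the bus on its wheels in the open gift box, centred and lengthwise, and after that put each of the three toys back upright on the middle of its own little stand (the tin robot on the square one, the bear on the round one, the rocket on the three-armed one). Do not disturb the snow globe on the display.

Things in the scene. Friction and masses are not known exactly. Their poses are not given: they have to be found in the camera images.
- robot_centre (a point): tin robot toy, bare metal, standing: square head, boxy body, two arms, two legs with feet; 100 mm tall, 46 mm wide over the arms (its y axis) and 34 mm deep at the body (its x axis); feet 44 mm deep. The sides to grip (arms, flat) run from 34 to 72 mm above its soles. Point: its centre axis, 50 mm above the soles (half-way up); z up, -x is its face. 0.11 to 0.21 kg. It starts standing on the square stand.
- bear_centre (a point): turned wooden bear toy, standing: upright cylinder body 42 mm in diameter up to 64 mm high, round head with two ears, 100 mm tall in all; feet, paws and nose stick out up to 8 mm on its face side (-x). Point: its axis, 50 mm above its underside (half-way up); z up. 0.1 to 0.18 kg. It starts standing on the round stand.
- rocket_centre (a point): tin rocket toy, standing on its tail: pointed nose, straight cylinder body 38 mm in diameter from 22 to 76 mm high, three short fins at the foot (26 mm high, reaching 26 mm from the axis), 110 mm tall. Point: its axis, 55 mm above its underside (half-way up); z up. 0.1 to 0.18 kg. It starts standing on the three-armed stand.
- bus_centre (a point): tin toy bus with white roof and windows, 150 mm long (its x axis), 50 mm wide (its y axis, flat sides to grip), 62 mm tall, standing on four wheels that do not turn. It stands at the back of the display (the side away from the arm), right behind the row of three toys with about 10 to 22 mm between. Point: its centre, 31 mm above the wheels' underside; z up. 0.18 to 0.33 kg.
- stand_square_top (a point): square plywood stand, 52 mm by 52 mm, 6 mm thick, fixed on the dark wooden display board (board 350 x 170 mm, 12 mm thick); place of the robot. The three stands are in a row along the board, 80 to 96 mm from one to the next, in any order. Point: centre of its top face, z up; x roughly away from the arm (within 0.35 rad of the board's depth direction), y roughly along the row.
- stand_round_top (a point): round plywood stand, 54 mm in diameter, 6 mm thick, fixed on the display board; place of the bear. Point: centre of its top face, axes as for the square stand.
- stand_three_top (a point): three-armed (star-shaped) plywood stand, arms 22 mm wide reaching 32 mm from the centre, 6 mm thick, fixed on the display board; place of the rocket. Point: centre of its top face, axes as for the square stand.
- tray_floor (a point): side tray: shallow wooden tray lined in grey, inside 240 mm (its x axis) by 120 mm (its y axis), rim 6 mm above the floor, fixed, empty, to the left or the right of the display. The three toys stand on it side by side along its length. Point: centre of its inner floor, 5 mm above the table; z up.
- giftbox_floor (a point): open cardboard gift box, inside 190 mm (its x axis) by 104 mm (its y axis), walls 4 mm thick and 20 mm high above the inner floor, fixed, empty, on the other side of the display from the tray. The bus goes in lengthwise along the box's x axis, either way round. Point: centre of its inner floor, 4 mm above the table; z up.
- globe_centre (a point): snow globe: glass ball 52 mm in diameter on a dark wooden foot of 56 mm diameter, 71 mm tall, standing loose on the display board near the end of the bus; not to be disturbed. Point: on its axis, 35 mm above its underside.
Things that resemble listed ones, but are neither listed nor needed, are in the scene too. What is shaped like the part that bears robot_centre but orange or turquoise is not meant. What is shaped like the part that bears bear_centre but turquoise is not meant.

How it is judged:
On the way, in this order (a step that is already met when the one before it is completed fails the run):
1. robot, bear and rocket stand upright on the tray, let go, while the bus is still in its place (within 30 mm) (x of robot_centre in the frame of tray_floor between -0.105 and 0.105 m and y of robot_centre in the frame of tray_floor between -0.048 and 0.048 m and z of robot_centre in the frame of tray_floor between 0.042 and 0.06 m and angle between each of robot_centre, bear_centre, rocket_centre's own z axis and vertical below 0.15 rad and x of bear_centre in the frame of tray_floor between -0.105 and 0.105 m and y of bear_centre in the frame of tray_floor between -0.048 and 0.048 m and z of bear_centre in the frame of tray_floor between 0.042 and 0.06 m and x of rocket_centre in the frame of tray_floor between -0.105 and 0.105 m and y of rocket_centre in the frame of tray_floor between -0.048 and 0.048 m and z of rocket_centre in the frame of tray_floor between 0.047 and 0.065 m and linear speed of each of robot_toy, bear_toy, rocket_toy below 0.02 m/s and contact force between the fingers and robot_toy below 0.3 N and contact force between the fingers and bear_toy below 0.3 N and contact force between the fingers and rocket_toy below 0.3 N and distance of bus_centre from where it was at the start of the episode below 0.03 m), for 0.2 s.
2. the bus lies in the gift box, let go, with the three toys still on the tray (horizontal distance between bus_centre and giftbox_floor below 0.015 m and angle between the x axis of bus_centre and the x axis of giftbox_floor, either way round below 0.17 rad and angle between bus_centre's own z axis and vertical below 0.12 rad and z of bus_centre in the frame of giftbox_floor between 0.023 and 0.039 m and linear speed of bus below 0.02 m/s and contact force between the fingers and bus below 0.3 N and x of robot_centre in the frame of tray_floor between -0.105 and 0.105 m and y of robot_centre in the frame of tray_floor between -0.048 and 0.048 m and z of robot_centre in the frame of tray_floor between 0.042 and 0.06 m and angle between each of robot_centre, bear_centre, rocket_centre's own z axis and vertical below 0.15 rad and x of bear_centre in the frame of tray_floor between -0.105 and 0.105 m and y of bear_centre in the frame of tray_floor between -0.048 and 0.048 m and z of bear_centre in the frame of tray_floor between 0.042 and 0.06 m and x of rocket_centre in the frame of tray_floor between -0.105 and 0.105 m and y of rocket_centre in the frame of tray_floor between -0.048 and 0.048 m and z of rocket_centre in the frame of tray_floor between 0.047 and 0.065 m), for 0.2 s.
At the end, for the whole second after the job is handed in: Robot, bear and rocket stand upright (within 0.12 rad) on their own stands, each within 12 mm of the stand's centre; the bus stands on its wheels on the floor of the gift box, within 15 mm of its centre and within 0.17 rad of its length; everything is released and at rest (horizontal distance between bus_centre and giftbox_floor below 0.015 m and angle between the x axis of bus_centre and the x axis of giftbox_floor, either way round below 0.17 rad and angle between each of bus_centre, robot_centre, bear_centre, rocket_centre's own z axis and vertical below 0.12 rad and z of bus_centre in the frame of giftbox_floor between 0.023 and 0.039 m and linear speed of each of bus, robot_toy, bear_toy, rocket_toy below 0.02 m/s and contact force between the fingers and bus below 0.3 N and horizontal distance between robot_centre and stand_square_top below 0.012 m and z of robot_centre in the frame of stand_square_top between 0.044 and 0.056 m and contact force between the fingers and robot_toy below 0.3 N and horizontal distance between bear_centre and stand_round_top below 0.012 m and z of bear_centre in the frame of stand_round_top between 0.044 and 0.056 m and contact force between the fingers and bear_toy below 0.3 N and horizontal distance between rocket_centre and stand_three_top below 0.012 m and z of rocket_centre in the frame of stand_three_top between 0.049 and 0.061 m and contact force between the fingers and rocket_toy below 0.3 N); the robot touches nothing.
It fails at once if the snow globe is disturbed (shifted more than 15 mm or tipped) (distance of globe_centre from where it was at the start of the episode above 0.015 m or angle between globe_centre's own z axis and vertical above 0.25 rad).
It also fails if it takes over 128 s, if anything falls off the work surface, if the arm or the gripper's body presses on something with over 40 N, if the wrist force passes 120 N, or if a joint passes its speed limit or range.

## Working session

There is one attempt and no reset: what is moved stays moved. The work goes in short steps, Python scripts to look and compute and a tool call to move; the robot and the scene stay as the last step left them, time stands still between calls to the robot, and variables do not carry over. Pictures are saved under pics/ and viewed, at most 14 in all, crops included, and the job is handed in when it is done.

Besides the shell and the picture viewer there is one more tool, called after ">>>" in YAML: its name, and indented under it one key for each argument. step_arm: Moves the arm, as the interface text tells. Its arguments: {"type":"object","properties":{"increments":{"type":"array","items":{"type":"array"}},"fingers":{"type":"number"},"grip_force":{"type":"number"}},"required":["increments"]}

```bash
mkdir -p pics; cat > h.py <<'E'
import numpy as np, cv2
from plant import r
def snap(n):
    c=r.calibration(n); p,d=r.snapshot(n); return p,d,c
def cloud(d,c):
    f=d.shape[0]/2/np.tan(np.radians(c["fov_y"])/2)
    v,u=np.mgrid[:d.shape[0],:d.shape[1]]
    P=np.stack([(u-c["cx"])/f*d,(v-c["cy"])/f*d,d],-1)
    return (P-np.array(c["t"]))@np.array(c["R"])
E
python3 - <<'E'
from h import *
for n in("scene","side"):
    p,d,c=snap(n); np.savez(f"pics/{n}0.npz",p=p,d=d,c=c)
    cv2.imwrite(f"pics/{n}0.png",p[:,:,::-1]); print(n,c["fov_y"],-np.array(c["R"]).T@c["t"])
print(r.get_state())
E
```

```text
scene 51.26655589686121 [1.32492046 0.40949213 0.88486011]
side 55.922486725362944 [0.26372334 0.71560336 0.63191844]
{'clock': 0.1, 'q': array([ 1.3387895 ,  0.68989125, -0.1944956 ,  1.56618965,  0.15731257,
        0.90250593, -0.21508143]), 'qd': array([ 0.00095635, -0.00306991, -0.00036894, -0.00183363, -0.0025747 ,
        0.00114333, -0.00098147]), 'joint_torque': array([-3.23545348e-03, -5.28498924e+01, -1.27159685e+00, -1.53837669e+01,
       -5.26064762e-02,  1.98329471e-03,  5.63484184e-05]), 'tool_pos': array([ 0.16395974, -0.60248794,  0.20170862]), 'eef_rot': array([ 9.91175873e-01,  1.32550918e-01, -1.76265803e-04, -7.82515930e-04]), 'contact_force': array([-0.4056613 ,  0.39029471, -0.45936148]), 'moment': array([ 0.00431116,  0.02773004, -0.03963642]), 'finger_force': 0.0, 'opening': 1.0016015891528083}
```

View pics/scene0.png

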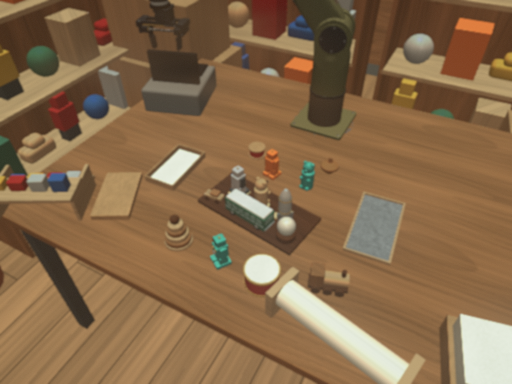

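View pics/side0.png

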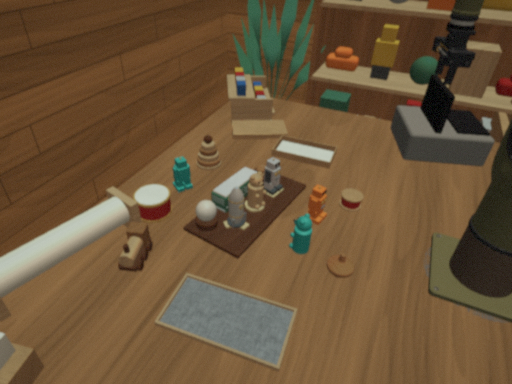

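The scene view shows the tin robot (238,178), bear (262,188), rocket (285,203), bus (250,208), globe (286,229), grey tray (376,226) and gift box (176,166). Lookalikes are the orange robot (272,163), the turquoise bear (307,175) and the turquoise robot (221,250). I choose the metal robot, wooden bear and tin rocket on the dark board. Next I'll make a metric top view from both depth clouds.

```bash
python3 - <<'E'
from h import *
P=[];C=[]
for n in("scene","side"):
    z=np.load(f"pics/{n}0.npz",allow_pickle=True);d=z["d"];p=z["p"];c=z["c"].item()
    X=cloud(d,c);m=(d>0)&(X[...,0]>.3)&(X[...,0]<.95)&(abs(X[...,1])<.45)&(X[...,2]<.2)
    print(n,"table z",np.median(X[m][:,2][abs(X[m][:,2])<.01]))
    P.append(X[m]);C.append(p[m])
P=np.concatenate(P);C=np.concatenate(C);np.savez("pics/cl.npz",P=P,C=C)
im=np.zeros((450,600,3),np.uint8)  # 1.5mm/px ; up = +x, left=+y
o=np.argsort(P[:,2])
u=((.45-P[o,1])/.0015).astype(int);v=((.95-P[o,0])/.0015).astype(int)
k=(u>=0)&(u<600)&(v>=0)&(v<450)
for a in(0,1):
    for b in (0,1):
        im[np.clip(v[k]+a,0,449),np.clip(u[k]+b,0,599)]=C[o][k][:,::-1]
cv2.imwrite("pics/top.png",im)
E
```

```text
scene table z 0.0016062076202028926
side table z -0.0008338605046724998
```

View pics/top.png

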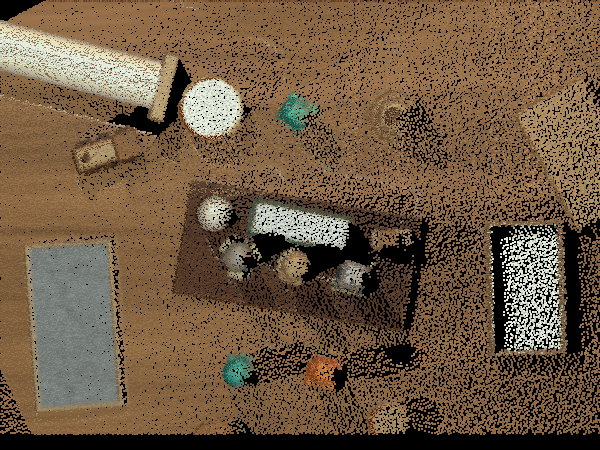

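The top view (1.5 mm/px) shows robot (352,275), bear (292,265), rocket (237,257), bus (300,225), globe (215,213), an extra brown toy (390,238), tray (75,325) and box (527,288). Now the numbers.

```bash
cat >> h.py <<'E'
from scipy.optimize import least_squares
def circ(Q,R):
    f=least_squares(lambda s:np.hypot(Q[:,0]-s[0],Q[:,1]-s[1])-R,[np.median(Q[:,0])-.0,np.median(Q[:,1])],loss="soft_l1",f_scale=.002)
    return f.x,np.median(abs(f.fun))
def rect(Q):
    (c,s,a)=cv2.minAreaRect((Q[:,:2]*1000).astype(np.float32)); 
    if s[0]<s[1]: s=s[::-1];a+=90
    return np.round(c,1),np.round(s,1),(a+90)%180-90
def sel(P,C,x,y,rad,z0,z1):
    m=(np.hypot(P[:,0]-x,P[:,1]-y)<rad)&(P[:,2]>z0)&(P[:,2]<z1); return P[m],C[m].astype(int)
E
python3 - <<'E'
from h import *
z=np.load("pics/cl.npz");P,C=z["P"],z["C"]
print("bear",circ(sel(P,C,.5525,.012,.028,.03,.08)[0],.021), sel(P,C,.5525,.012,.028,.03,.2)[0][:,2].max())
Q=sel(P,C,.565,.0945,.028,.05,.09)[0];print("rocket",circ(Q,.019),len(Q),sel(P,C,.565,.0945,.028,.05,.2)[0][:,2].max())
Q=sel(P,C,.5375,-.078,.035,.095,.13)[0];print("robot head",rect(Q),Q[:,2].max(),np.median(Q,0))
Q=sel(P,C,.5375,-.078,.035,.055,.088)[0];print("robot body",rect(Q))
Q=sel(P,C,.61,0,.09,.065,.085)[0];Q=Q[(Q[:,0]-.61)+0.17*Q[:,1]>-.028];print("bus",rect(Q),Q[:,2].max())
Q=sel(P,C,.63,.127,.04,.04,.09)[0];print("globe",circ(Q,.026))
Q=sel(P,C,.593,-.135,.05,.02,.1)[0];print("brown",rect(Q),Q[:,2].max())
Q,c=sel(P,C,.4625,.3375,.17,-.002,.012);g=(c[:,2]>c[:,0]-12);print("tray",rect(Q[g]))
Q,c=sel(P,C,.518,-.34,.14,-.004,.015);g=c.min(1)>190;print("box in",rect(Q[g]))
Q,c=sel(P,C,.518,-.34,.14,.018,.03);print("box rim",rect(Q))
Q,c=sel(P,C,.575,.0,.22,.005,.018);g=c.max(1)<95;print("board",rect(Q[g]))
E
```

```text
bear (array([0.55013307, 0.00632158]), np.float64(0.0011128787698181687)) 0.11986443241230015
rocket (array([0.56476757, 0.09216372]), np.float64(0.0008959291411744855)) 321 0.12885007249664882
robot head (array([537.5, -78.2]), array([34.6, 32. ]), -11.035331726074219) 0.11959254662506363 [ 0.53827554 -0.07253996  0.11036094]
robot body (array([537.8, -74. ]), array([43. , 40.5]), 70.02510070800781)
bus (array([600.6,   3.7]), array([156.1,  77.1]), 78.92572021484375) 0.08264230078197687
globe (array([0.62889878, 0.12339238]), np.float64(0.003953561480241171))
brown (array([ 585.2, -136.8]), array([62.8, 56.1]), -84.53684139251709) 0.04835899073823569
tray (array([463.7, 339.5]), array([237.4, 116.8]), 4.463031768798828)
box in (array([ 510.9, -345.4]), array([169.6,  86.4]), 2.1302881240844727)
box rim (array([ 531.9, -357.5]), array([228.2, 161.5]), 0.15215522050857544)
board (array([602.2,  18.2]), array([380.5, 368.9]), -75.2529296875)
```

>>> step_arm:
  increments:
    - [[2,3,1],[0,0,-8]]
    - [[2,3,1],[0,0,-8]]
    - [[2,3,1],[0,0,-8]]
    - [[2,3,1],[0,0,0]]
    - [[2,3,1],[0,0,0]]
    - [[2,3,1],[0,0,0]]
    - [[2,3,1],[0,0,0]]
    - [[2,3,1],[0,0,0]]
    - [[2,3,1],[0,0,0]]
    - [[2,3,1],[0,0,0]]
  fingers: 0.75

```text
clock: 1.1
tool_pos: [0.3646, -0.3015, 0.3026]
eef_rot: [0.997, -0.076, -0.0, -0.0]
contact_force: [0.1, 0.6, -0.6]
opening: 0.746
finger_force: 0.0
```

>>> step_arm:
  increments:
    - [[2,3,0],[0,0,0]]
    - [[2,3,0],[0,0,0]]
    - [[2,3,0],[0,0,0]]
    - [[2,3,0],[0,0,0]]
    - [[2,3,0],[0,0,0]]
    - [[2,3,0],[0,0,0]]
    - [[2,3,0],[0,0,0]]
    - [[2,3,0],[0,0,0]]
    - [[1,3,0],[0,0,0]]
    - [[0,3,0],[0,0,0]]

```text
clock: 2.1
tool_pos: [0.5352, -0.0015, 0.3019]
eef_rot: [0.997, -0.076, -0.0, -0.0]
contact_force: [-0.9, 0.2, -0.3]
opening: 0.752
finger_force: 0.0
```

```bash
python3 - <<'E'
from h import *
p,d,c=snap("wrist"); np.savez("pics/w1.npz",p=p,d=d,c=c); cv2.imwrite("pics/w1.png",p[:,:,::-1])
s=r.get_state();print(s["clock"],s["tool_pos"],s["eef_rot"],s["q"]); print(-np.array(c["R"]).T@c["t"],np.array(c["R"])[2])
E
```

```text
2.15 [0.53432617 0.00556656 0.30192988] [ 9.97386440e-01 -7.22020341e-02 -5.45972794e-04 -2.61858955e-03] [ 0.004542    0.45225942 -0.15209796  1.6997815   0.07262274  0.99530964
 -1.88736575]
[ 0.60333418 -0.01098911  0.48565794] [-0.26695877  0.04191086 -0.96279619]
```

View pics/w1.png

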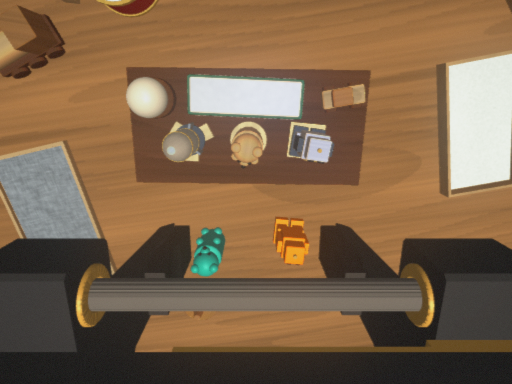

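The wrist view confirms the choice on the dark board: rocket (182,145), bear (247,145), metal robot (315,147), bus (246,97), globe (148,98) and an unlisted brown toy (344,97). The lookalikes sit in front of the board at (208,250) and (291,241).

```bash
python3 - <<'E'
from h import *
z=np.load("pics/w1.npz",allow_pickle=True);d,p,c=z["d"],z["p"],z["c"].item()
X=cloud(d,c)
def px(u,v,h=3):
    Q=X[v-h:v+h+1,u-h:u+h+1].reshape(-1,3);return np.round(np.median(Q,0),4)
m=(d>0)&(np.arange(384)[:,None]<215);P=X[m];C=p[m]
print("table",np.median(P[abs(P[:,2])<.008][:,2]))
print("bear",circ(sel(P,C,.552,.008,.028,.025,.08)[0],.021))
Q=sel(P,C,.565,.092,.028,.045,.09)[0];print("rocket",circ(Q,.019),len(Q))
Q=sel(P,C,.565,.092,.028,.122,.2)[0];print("rocket tip",np.median(Q,0),Q[:,2].max())
Q=sel(P,C,.5375,-.075,.04,.104,.13)[0];print("robot head",rect(Q),Q[:,2].max())
Q=sel(P,C,.5375,-.075,.04,.065,.095)[0];print("robot body",rect(Q))
Q,cc=sel(P,C,.61,0,.1,.062,.085);print("bus",rect(Q[cc.min(1)>140]),rect(Q))
Q=sel(P,C,.63,.125,.04,.045,.09)[0];print("globe",circ(Q,.026))
for n,(u,v) in dict(boardTL=(129,71),boardTR=(368,73),sq_c=(292,124)).items(): print(n,px(u,v,1))
E
```

```text
table 0.0017575105680313829
bear (array([0.54892768, 0.00873875]), np.float64(0.0007679551932545936))
rocket (array([0.56420693, 0.09410184]), np.float64(0.00018789311233541849)) 216
rocket tip [0.56486628 0.09216984 0.12612952] 0.13087502413553628
robot head (array([535.4, -77.4]), array([29. , 27.3]), -17.284469604492188) 0.12028495103275061
robot body (array([545.5, -78.9]), array([56.2, 46.9]), -9.245674133300781)
bus (array([6.107e+02, 5.000e-01]), array([142.8,  43.6]), 78.69659423828125) (array([580.3,   4.5]), array([177.3, 112.2]), 78.71012878417969)
globe (array([0.63018513, 0.13761761]), np.float64(0.006617084341295787))
boardTL [0.6717 0.1602 0.0135]
boardTR [ 0.6171 -0.1764  0.0139]
sq_c [ 0.5631 -0.06    0.0196]
```

>>> step_arm:
  increments:
    - [[0.5,2,0],[0,0,0]]
    - [[0.5,2,0],[0,0,0]]
    - [[0.5,2,0],[0,0,0]]
    - [[0.5,2,0],[0,0,0]]
    - [[1,1.6,0],[0,0,0]]
    - [[0,0,-3],[0,0,0]]
    - [[0,0,-3],[0,0,0]]
    - [[0,0,-3],[0,0,0]]
    - [[0,0,0],[0,0,0]]
    - [[0,0,0],[0,0,0]]

```text
clock: 3.15
tool_pos: [0.5641, 0.0928, 0.2126]
eef_rot: [0.997, -0.076, -0.0, 0.0]
contact_force: [0.4, -0.0, 1.7]
opening: 0.752
finger_force: 0.0
```

>>> step_arm:
  increments:
    - [[0,0,-2],[0,0,0]]
    - [[0,0,-2.5],[0,0,0]]
    - [[0,0,-2.5],[0,0,0]]
    - [[0,0,-2.5],[0,0,0]]
    - [[0,0,-2],[0,0,0]]
    - [[0,0,-1.5],[0,0,0]]
    - [[0,0,-1],[0,0,0]]
    - [[0,0,-0.5],[0,0,0]]
    - [[0,0,0],[0,0,0]]
    - [[0,0,0],[0,0,0]]

```text
clock: 4.15
tool_pos: [0.565, 0.0931, 0.0683]
eef_rot: [0.997, -0.076, 0.001, -0.0]
contact_force: [-1.2, -0.9, -0.4]
opening: 0.753
finger_force: 0.0
```

>>> step_arm:
  increments:
    - [[0,0,0],[0,0,0]]
    - [[0,0,0],[0,0,0]]
    - [[0,0,0],[0,0,0]]
    - [[0,0,0],[0,0,0]]
    - [[0,0,0],[0,0,0]]
    - [[0,0,0.5],[0,0,0]]
    - [[0,0,1.5],[0,0,0]]
    - [[0,0,3],[0,0,0]]
    - [[0,0,3],[0,0,0]]
    - [[0,0,3],[0,0,0]]
  fingers: 0.2
  grip_force: 20

```text
clock: 5.15
tool_pos: [0.5637, 0.0928, 0.1786]
eef_rot: [0.997, -0.076, -0.0, 0.0]
contact_force: [0.6, 0.2, -1.8]
opening: 0.336
finger_force: 19.0
```

```bash
python3 - <<'E'
from h import *
p,d,c=snap("wrist"); p2,d2,c2=snap("side")
cv2.imwrite("pics/v2.png",np.hstack([cv2.resize(p[100:,100:400],(400,379)),cv2.resize(p2[60:280,150:380],(396,379))])[:,:,::-1])
s=r.get_state();print(s["opening"],s["finger_force"])
E
```

```text
0.34084234263898017 18.95628240192309
```

View pics/v2.png

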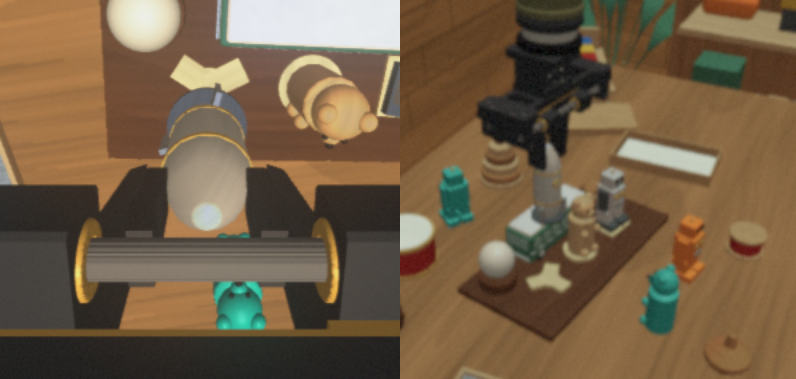

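>>> step_arm:
  increments:
    - [[0,1,0],[0,0,0]]
    - [[-0.3,2,0],[0,0,0]]
    - [[-0.3,3,0],[0,0,0]]
    - [[-0.3,3,0],[0,0,0]]
    - [[-0.3,3,0],[0,0,0]]
    - [[-0.3,3,0],[0,0,0]]
    - [[-0.3,3,0],[0,0,0]]
    - [[-0.3,3,0],[0,0,0]]
    - [[-0.3,3,0],[0,0,0]]
    - [[-0.2,1.2,0],[0,0,0]]

```text
clock: 6.25
tool_pos: [0.5352, 0.3495, 0.1754]
eef_rot: [0.997, -0.074, -0.002, -0.0]
contact_force: [-0.3, -0.0, -1.8]
opening: 0.338
finger_force: 19.0
```

>>> step_arm:
  increments:
    - [[0,0,-1],[0,0,0]]
    - [[0,0,-2],[0,0,0]]
    - [[0,0,-2],[0,0,0]]
    - [[0,0,-2],[0,0,0]]
    - [[0,0,-2],[0,0,0]]
    - [[0,0,-1.5],[0,0,0]]
    - [[0,0,-0.7],[0,0,0]]
    - [[0,0,-0.4],[0,0,0]]
    - [[0,0,-0.3],[0,0,0]]
    - [[0,0,0],[0,0,0]]

```text
clock: 7.25
tool_pos: [0.5385, 0.345, 0.0587]
eef_rot: [0.997, -0.076, 0.0, -0.0]
contact_force: [0.1, 0.0, -1.2]
opening: 0.343
finger_force: 19.0
```

>>> step_arm:
  increments:
    - [[0,0,-0.2],[0,0,0]]
    - [[0,0,-0.1],[0,0,0]]
    - [[0,0,0],[0,0,0]]
    - [[0,0,0],[0,0,0]]
    - [[0,0,0],[0,0,0]]
    - [[0,0,0],[0,0,0]]
    - [[0,0,0],[0,0,0]]
    - [[0,0,0],[0,0,0]]
    - [[0,0,0],[0,0,0]]
    - [[0,0,0],[0,0,0]]

```text
clock: 8.25
tool_pos: [0.5382, 0.3449, 0.0554]
eef_rot: [0.997, -0.076, -0.0, 0.0]
contact_force: [-0.2, 0.3, -1.7]
opening: 0.334
finger_force: 19.0
```

>>> step_arm:
  increments:
    - [[0,0,0],[0,0,0]]
    - [[0,0,0],[0,0,0]]
    - [[0,0,0],[0,0,0]]
    - [[0,0,0],[0,0,0]]
    - [[0,0,2],[0,0,0]]
    - [[0,0,3],[0,0,0]]
    - [[0,0,4],[0,0,0]]
    - [[0,0,4],[0,0,0]]
    - [[0,0,4],[0,0,0]]
    - [[0,0,2],[0,0,0]]
  fingers: 0.75

```text
clock: 9.25
tool_pos: [0.5397, 0.3459, 0.2496]
eef_rot: [0.997, -0.077, 0.002, -0.002]
contact_force: [0.6, 0.1, 0.7]
opening: 0.745
finger_force: 0.0
```

```bash
python3 - <<'E'
from h import *
p,d,c=snap("wrist"); p2,d2,c2=snap("side")
for a,b,e in((p,d,c),(p2,d2,c2)):
    X=cloud(b,e);m=b>0;P=X[m];C=a[m]
    Q=sel(P,C,.5385,.345,.03,.04,.075)[0];print(circ(Q,.019),len(Q)); Q=sel(P,C,.5385,.345,.04,.1,.13)[0];print("tip",len(Q),Q.mean(0) if len(Q) else 0)
p,d,c=snap("scene");X=cloud(d,c)
m=(d>0)&(X[...,2]<.2);P=X[m];C=p[m]
print(circ(sel(P,C,.5385,.345,.03,.04,.075)[0],.019))
Q=sel(P,C,.565,.093,.05,.014,.03)
cc=Q[1];g=(cc.min(1)>110);print("three",len(Q[0][g]),rect(Q[0][g]))
cv2.imwrite("pics/v3.png",p2[:,:,::-1]);print(r.get_state()["tool_pos"])
E
```

```text
(array([0.53778969, 0.34633596]), np.float64(0.00010749640201604405)) 101
tip 470 [0.53980418 0.34600865 0.10759692]
(array([0.52050713, 0.3732733 ]), np.float64(0.00389205865121261)) 218
tip 108 [0.53603995 0.34939523 0.10636809]
(array([0.53829379, 0.34302023]), np.float64(0.000705299154794602))
three 100 (array([555.8,  80. ]), array([57.1, 39.1]), -63.59195899963379)
[0.53884806 0.34538287 0.24678256]
```

View pics/v3.png

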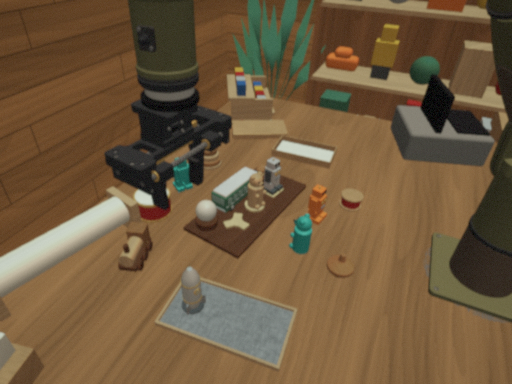

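Rocket stands upright on the tray (193,290) and its star stand is visible at (236,221). Robot next.

>>> step_arm:
  increments:
    - [[0,-2.2,0],[0,0,-5]]
    - [[0,-5,0],[0,0,0]]
    - [[0,-5,0],[0,0,0]]
    - [[0,-5,0],[0,0,0]]
    - [[0,-5,0],[0,0,0]]
    - [[0,-5,0],[0,0,0]]
    - [[0,-5,0],[0,0,0]]
    - [[0,-5,0],[0,0,0]]
    - [[-0.1,-3,0],[0,0,0]]
    - [[-0.1,-2,0],[0,0,0]]

```text
clock: 10.4
tool_pos: [0.5343, -0.0808, 0.2436]
eef_rot: [0.993, -0.122, -0.002, 0.001]
contact_force: [0.2, 0.2, 0.2]
opening: 0.753
finger_force: 0.0
```

>>> step_arm:
  increments:
    - [[0,0,-2],[0,0,0]]
    - [[0,0,-2],[0,0,0]]
    - [[0,0,-2],[0,0,0]]
    - [[0,0,0],[0,0,0]]
    - [[0,0,0],[0,0,0]]
    - [[0,0,0],[0,0,0]]
    - [[0,0,0],[0,0,0]]
    - [[0,0,0],[0,0,0]]
    - [[0,0,0],[0,0,0]]
    - [[0,0,0],[0,0,0]]

```text
clock: 11.4
tool_pos: [0.5363, -0.0771, 0.1857]
eef_rot: [0.993, -0.12, 0.0, 0.0]
contact_force: [-0.3, 0.1, -0.2]
opening: 0.752
finger_force: 0.0
```

```bash
python3 - <<'E'
from h import *
p,d,c=snap("wrist"); cv2.imwrite("pics/v4.png",p[:,:,::-1])
s=r.get_state();print(s["tool_pos"],s["eef_rot"])
E
```

```text
[ 0.53629078 -0.07709087  0.18562519] [ 9.92787688e-01 -1.19885685e-01  1.66127521e-04  4.74940190e-05]
```

View pics/v4.png

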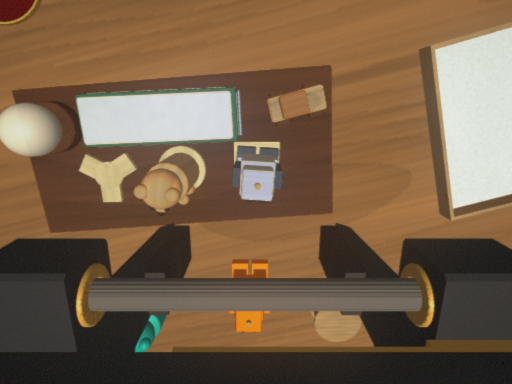

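The tin robot (257,172) is aligned with the gripper axes and centred, so I descend.

>>> step_arm:
  increments:
    - [[0,0,-2],[0,0,0]]
    - [[0,0,-2],[0,0,0]]
    - [[0,0,-2],[0,0,0]]
    - [[0,0,-2],[0,0,0]]
    - [[0,0,-2],[0,0,0]]
    - [[0,0,-1.3],[0,0,0]]
    - [[0,0,-0.7],[0,0,0]]
    - [[0,0,-0.3],[0,0,0]]
    - [[0,0,0],[0,0,0]]
    - [[0,0,0],[0,0,0]]

```text
clock: 12.45
tool_pos: [0.5368, -0.0772, 0.0631]
eef_rot: [0.993, -0.12, 0.001, 0.0]
contact_force: [0.9, -0.5, 0.2]
opening: 0.749
finger_force: 0.0
```

>>> step_arm:
  increments:
    - [[0,0,0],[0,0,0]]
    - [[0,0,0],[0,0,0]]
    - [[0,0,0],[0,0,0]]
    - [[0,0,0],[0,0,0]]
    - [[0,0,0],[0,0,0]]
    - [[0,0,0.5],[0,0,0]]
    - [[0,0,1.5],[0,0,0]]
    - [[0,0,3],[0,0,0]]
    - [[0,0,4],[0,0,0]]
    - [[0,0,4],[0,0,0]]
  fingers: 0.2

```text
clock: 13.45
tool_pos: [0.5354, -0.077, 0.1937]
eef_rot: [0.993, -0.12, -0.001, 0.0]
contact_force: [1.4, -0.6, -0.6]
opening: 0.312
finger_force: 19.4
```

```bash
python3 - <<'E'
from h import *
p,d,c=snap("wrist"); p2,d2,c2=snap("side")
cv2.imwrite("pics/v5.png",np.hstack([cv2.resize(p[100:,100:400],(400,379)),cv2.resize(p2[60:280,150:380],(396,379))])[:,:,::-1])
s=r.get_state();print(s["opening"],s["finger_force"],s["contact_force"],s["tool_pos"])
E
```

```text
0.3111599173039576 19.41321462392807 [ 0.67849076  0.34388285 -0.35103615] [ 0.53984992 -0.07738316  0.19753828]
```

View pics/v5.png

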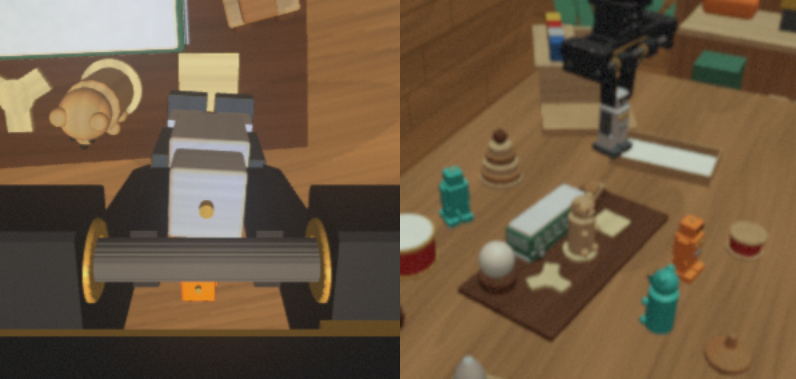

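>>> step_arm:
  increments:
    - [[-0.3,1.7,0],[0,0,0]]
    - [[-0.5,3,0],[0,0,0]]
    - [[-1,4.5,0],[0,0,0]]
    - [[-1,5,0],[0,0,0]]
    - [[-1,5,0],[0,0,0]]
    - [[-1,5,0],[0,0,0]]
    - [[-1,5,0],[0,0,0]]
    - [[-1,5,0],[0,0,0]]
    - [[-0.5,4.5,0],[0,0,0]]
    - [[0,3,0],[0,0,0]]

```text
clock: 14.55
tool_pos: [0.4614, 0.3393, 0.1916]
eef_rot: [0.993, -0.117, -0.001, -0.0]
contact_force: [-0.1, -0.8, -0.8]
opening: 0.308
finger_force: 19.4
```

>>> step_arm:
  increments:
    - [[0,0,0],[0,0,0]]
    - [[0,0,-2],[0,0,0]]
    - [[0,0,-2],[0,0,0]]
    - [[0,0,-2.5],[0,0,0]]
    - [[0,0,-2.5],[0,0,0]]
    - [[0,0,-2],[0,0,0]]
    - [[0,0,-2],[0,0,0]]
    - [[0,0,-0.7],[0,0,0]]
    - [[0,0,0],[0,0,0]]
    - [[0,0,0],[0,0,0]]

```text
clock: 15.55
tool_pos: [0.4646, 0.3349, 0.0559]
eef_rot: [0.993, -0.12, 0.0, -0.0]
contact_force: [0.2, -0.1, -0.6]
opening: 0.307
finger_force: 19.4
```

>>> step_arm:
  increments:
    - [[0,0.2,-0.3],[0,0,0]]
    - [[0,0.2,-0.1],[0,0,0]]
    - [[0,0,-0.1],[0,0,0]]
    - [[0,0,0],[0,0,0]]
    - [[0,0,0],[0,0,0]]
    - [[0,0,0],[0,0,0]]
    - [[0,0,0],[0,0,0]]
    - [[0,0,0],[0,0,0]]
    - [[0,0,0],[0,0,0]]
    - [[0,0,0],[0,0,0]]

```text
clock: 16.55
tool_pos: [0.4642, 0.3391, 0.0504]
eef_rot: [0.993, -0.12, -0.0, 0.0]
contact_force: [-0.2, 0.0, -1.6]
opening: 0.307
finger_force: 19.4
```

```bash
python3 - <<'E'
from h import *
s=r.get_state();print(s["tool_pos"],s["contact_force"],s["finger_force"])
p2,d2,c2=snap("side");X=cloud(d2,c2)
m=(d2>0)&(X[...,2]>.002)&(abs(X[...,0]-.4637)<.05)&(abs(X[...,1]-.337)<.04)
print("lowest of robot vs tray", np.percentile(X[m][:,2],[2,50]))
cv2.imwrite("pics/v6.png",cv2.resize(p2[180:384,120:340],None,fx=2.5,fy=2.5)[:,:,::-1])
E
```

```text
[0.46415729 0.33905428 0.05042734] [-2.35001852e-01  4.36886347e-04 -1.55126056e+00] 19.413672387599945
lowest of robot vs tray [0.00360556 0.38935161]
```

View pics/v6.png

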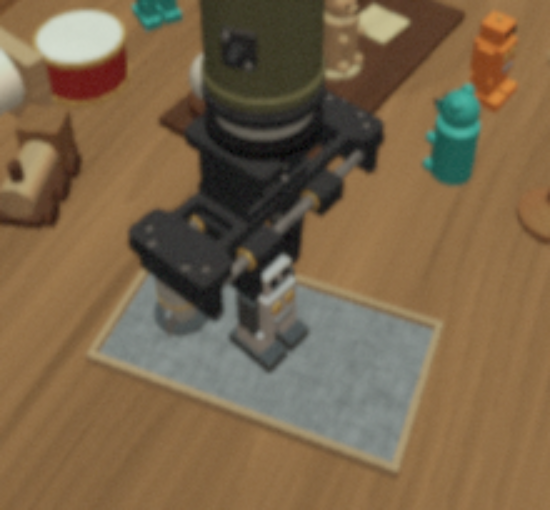

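>>> step_arm:
  increments:
    - [[0,0,-0.1],[0,0,0]]
    - [[0,0,0],[0,0,0]]
    - [[0,0,0],[0,0,0]]
    - [[0,0,0],[0,0,0]]
    - [[0,0,1],[0,0,0]]
    - [[0,0,3],[0,0,0]]
    - [[0,0,4],[0,0,0]]
    - [[0,0,4],[0,0,0]]
    - [[0,0,4],[0,0,0]]
    - [[0,0,2],[0,0,0]]
  fingers: 0.75

```text
clock: 17.6
tool_pos: [0.4655, 0.34, 0.234]
eef_rot: [0.993, -0.12, 0.002, -0.002]
contact_force: [0.6, 0.2, 0.3]
opening: 0.749
finger_force: 0.0
```

>>> step_arm:
  increments:
    - [[0.5,-3,0],[0,0,0]]
    - [[1,-5,0],[0,0,0]]
    - [[1,-5,0],[0,0,0]]
    - [[1,-5,0],[0,0,0]]
    - [[1,-5,0],[0,0,0]]
    - [[1,-5,0],[0,0,0]]
    - [[1,-3,0],[0,0,0]]
    - [[1,-1.5,-0.5],[0,0,0]]
    - [[1,-0.7,-2],[0,0,0]]
    - [[0,0,-2],[0,0,0]]

```text
clock: 18.6
tool_pos: [0.5501, 0.0098, 0.1851]
eef_rot: [0.993, -0.122, 0.002, 0.0]
contact_force: [-0.5, 0.9, -0.6]
opening: 0.754
finger_force: 0.0
```

```bash
python3 - <<'E'
from h import *
s=r.get_state();print(s["clock"],s["tool_pos"])
p,d,c=snap("wrist");X=cloud(d,c);m=(d>0)&(np.arange(384)[:,None]<215);P=X[m];C=p[m]
print("bear",circ(sel(P,C,.55,.0075,.027,.025,.08)[0],.021))
Q=sel(P,C,.55,.0075,.03,.085,.13)[0];print("bear head",rect(Q))
p2,d,c=snap("side");X=cloud(d,c);P=X[d>0];C=p2[d>0]
Q=sel(P,C,.464,.339,.03,.085,.13)[0];print("robot",len(Q),Q.mean(0),Q[:,2].max());Q=sel(P,C,.538,.345,.03,.085,.13)[0];print("rocket",Q.mean(0),Q[:,2].max())
cv2.imwrite("pics/v7.png",np.hstack([cv2.resize(p[60:260,50:400],(525,300)),cv2.resize(p2[200:384,140:310],(275,300))])[:,:,::-1])
E
```

```text
18.6 [0.55014876 0.00981602 0.18511849]
bear (array([0.54948374, 0.00812485]), np.float64(0.0001333606170396285))
bear head (array([549.7,   7.8]), array([38. , 37.2]), -66.90313720703125)
robot 264 [0.46320212 0.34206677 0.09717047] 0.10558688975286568
rocket [0.5343765  0.3517269  0.09834578] 0.11475255292458372
```

View pics/v7.png

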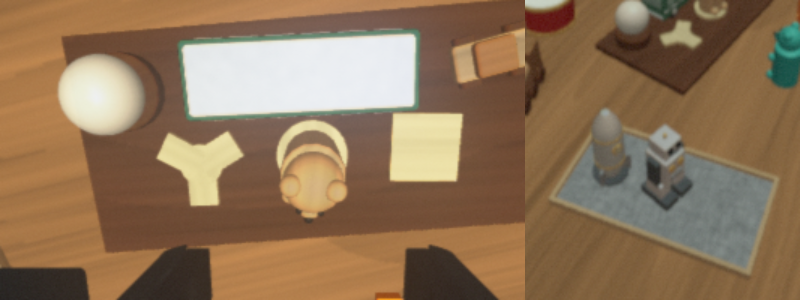

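Rocket and robot both stand upright on the tray. All stands are visible: star (200,168), round with the bear (313,165), square (427,148). Bear next.

>>> step_arm:
  increments:
    - [[0,0.1,-2],[0,0,0]]
    - [[0,0,-2],[0,0,0]]
    - [[0,0,-2],[0,0,0]]
    - [[0,0,-2],[0,0,0]]
    - [[0,0,-2],[0,0,0]]
    - [[0,0,-1.5],[0,0,0]]
    - [[0,0,-1],[0,0,0]]
    - [[0,0,-0.3],[0,0,0]]
    - [[0,0,0],[0,0,0]]
    - [[0,0,0],[0,0,0]]

```text
clock: 19.7
tool_pos: [0.5489, 0.013, 0.0573]
eef_rot: [0.993, -0.12, 0.001, -0.0]
contact_force: [-1.3, -0.5, -0.1]
opening: 0.751
finger_force: 0.0
```

>>> step_arm:
  increments:
    - [[0,0,0],[0,0,0]]
    - [[0,0,0],[0,0,0]]
    - [[0,0,0],[0,0,0]]
    - [[0,0,0],[0,0,0]]
    - [[0,0,0],[0,0,0]]
    - [[0,0,0.5],[0,0,0]]
    - [[0,0,1.5],[0,0,0]]
    - [[0,0,3],[0,0,0]]
    - [[0,0,4],[0,0,0]]
    - [[0,0,4],[0,0,0]]
  fingers: 0.2

```text
clock: 20.7
tool_pos: [0.5474, 0.0133, 0.1875]
eef_rot: [0.993, -0.12, -0.001, -0.0]
contact_force: [1.2, -0.4, -1.1]
opening: 0.416
finger_force: 19.4
```

>>> step_arm:
  increments:
    - [[-0.8,1.6,0],[0,0,0]]
    - [[-1.6,3.2,0],[0,0,0]]
    - [[-2,4,0],[0,0,0]]
    - [[-2,4,0],[0,0,0]]
    - [[-2,4,0],[0,0,0]]
    - [[-2,4,0],[0,0,0]]
    - [[-2,4,0],[0,0,0]]
    - [[-2,4,0],[0,0,0]]
    - [[-1,2.2,0],[0,0,0]]
    - [[-0.6,1.1,0],[0,0,0]]

```text
clock: 21.7
tool_pos: [0.3858, 0.3375, 0.1865]
eef_rot: [0.993, -0.117, -0.001, -0.001]
contact_force: [0.3, -0.4, -1.7]
opening: 0.418
finger_force: 19.3
```

>>> step_arm:
  increments:
    - [[0,0,0],[0,0,0]]
    - [[0,0,-2],[0,0,0]]
    - [[0,0,-2],[0,0,0]]
    - [[0,0,-2.5],[0,0,0]]
    - [[0,0,-2.5],[0,0,0]]
    - [[0,0,-2],[0,0,0]]
    - [[0,0,-1.5],[0,0,0]]
    - [[0,0,-0.7],[0,0,0]]
    - [[0,0,0],[0,0,0]]
    - [[0,0,0],[0,0,0]]

```text
clock: 22.7
tool_pos: [0.3888, 0.3337, 0.055]
eef_rot: [0.993, -0.12, 0.0, -0.0]
contact_force: [-0.2, 0.2, -2.1]
opening: 0.416
finger_force: 19.3
```

Now down about 1 cm to 0.0445, release, and retreat.

>>> step_arm:
  increments:
    - [[0,0,-0.5],[0,0,0]]
    - [[0,0,-0.3],[0,0,0]]
    - [[0,0,-0.2],[0,0,0]]
    - [[0,0,0],[0,0,0]]
    - [[0,0,0],[0,0,0]]
    - [[0,0,0],[0,0,0]]
    - [[0,0,0],[0,0,0]]
    - [[0,0,0],[0,0,0]]
    - [[0,0,0],[0,0,0]]
    - [[0,0,0],[0,0,0]]

```text
clock: 23.7
tool_pos: [0.3882, 0.3339, 0.0445]
eef_rot: [0.993, -0.12, 0.0, 0.0]
contact_force: [-0.5, -0.3, -1.3]
opening: 0.419
finger_force: 19.3
```

>>> step_arm:
  increments:
    - [[0,0,0],[0,0,0]]
    - [[0,0,0],[0,0,0]]
    - [[0,0,0],[0,0,0]]
    - [[0,0,0],[0,0,0]]
    - [[0,0,1],[0,0,0]]
    - [[0,0,3],[0,0,0]]
    - [[0,0,4],[0,0,0]]
    - [[0,0,4],[0,0,0]]
    - [[0,0,5],[0,0,0]]
    - [[0,0,5],[0,0,0]]
  fingers: 0.75

```text
clock: 24.7
tool_pos: [0.3877, 0.3334, 0.2671]
eef_rot: [0.993, -0.12, -0.0, 0.0]
contact_force: [0.9, 0.7, -0.4]
opening: 0.756
finger_force: 0.0
```

```bash
python3 - <<'E'
from h import *
s=r.get_state();print(s["clock"],s["tool_pos"],s["q"])
p2,d,c=snap("side");X=cloud(d,c);P=X[d>0];C=p2[d>0]
for n,x,y in(("robot",.464,.339),("rocket",.538,.345),("bear",.389,.334)):
    Q=sel(P,C,x,y,.03,.085,.13)[0];print(n,len(Q),Q.mean(0),Q[:,2].max())
cv2.imwrite("pics/v8.png",cv2.resize(p2[150:384,120:360],None,fx=2,fy=2)[:,:,::-1])
z=np.load("pics/side0.npz")["p"]; 
E
```

```text
24.7 [0.38766532 0.33335361 0.26706332] [-0.82517547  0.45424645  0.03780727  1.82481145 -0.02181318  0.863034
 -2.58815374]
robot 262 [0.4632815  0.34219792 0.09714001] 0.10455032142940318
rocket 253 [0.53450174 0.35192336 0.09850237] 0.11382014129314515
bear 321 [0.38765741 0.33392162 0.09604915] 0.10483947103168095
```

View pics/v8.png

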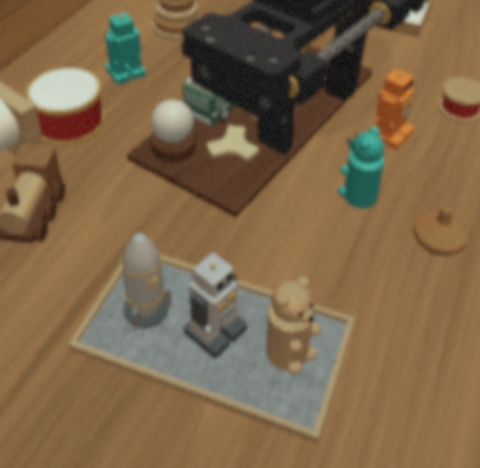

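All three toys stand upright on the tray: rocket (145,280), robot (215,305), bear (292,325). Now the bus.

>>> step_arm:
  increments:
    - [[1,-2,0],[0,0,5]]
    - [[2,-3,0],[0,0,5]]
    - [[2,-3,0],[0,0,5]]
    - [[2,-3,0],[0,0,5]]
    - [[2,-3,0],[0,0,5]]
    - [[2,-3,0],[0,0,5]]
    - [[2,-3,0],[0,0,5]]
    - [[2,-3,0],[0,0,5]]
    - [[2,-3,0],[0,0,5]]
    - [[2,-3,0],[0,0,5]]
  fingers: 0.85

```text
clock: 25.75
tool_pos: [0.5786, 0.0424, 0.2649]
eef_rot: [0.95, 0.313, 0.0, 0.0]
contact_force: [0.3, 0.9, 0.4]
opening: 0.85
finger_force: 0.0
```

>>> step_arm:
  increments:
    - [[2,-3,0],[0,0,6]]
    - [[1.3,-1.3,0],[0,0,6]]
    - [[0,0,0],[0,0,6]]
    - [[0,0,0],[0,0,6]]
    - [[0,0,0],[0,0,6]]
    - [[0,0,0],[0,0,6]]
    - [[0,0,0],[0,0,6.5]]
    - [[0,0,0],[0,0,0]]
    - [[0,0,0],[0,0,0]]
    - [[0,0,0],[0,0,0]]

```text
clock: 26.75
tool_pos: [0.6111, 0.0008, 0.2646]
eef_rot: [0.774, 0.634, -0.0, 0.0]
contact_force: [-0.0, -0.7, -0.3]
opening: 0.848
finger_force: 0.0
```

```bash
cat >> h.py <<'E'
def yaw(s):
    q=s["eef_rot"];return np.degrees(2*np.arctan2(q[1],q[0]))
E
python3 - <<'E'
from h import *
s=r.get_state();print(s["clock"],s["tool_pos"],yaw(s),s["q"])
p,d,c=snap("wrist");X=cloud(d,c);P=X[d>0];C=p[d>0]
Q,cc=sel(P,C,.611,0,.085,.06,.082);Q=Q[cc.min(1)>140];print("bus roof",rect(Q),len(Q))
Q,cc=sel(P,C,.611,0,.1,.03,.082);Q=Q[cc.min(1)>-1];print("bus all",rect(Q),len(Q))
p2,d,c=snap("scene");X=cloud(d,c);P=X[d>0];C=p2[d>0]
Q,cc=sel(P,C,.611,0,.085,.06,.082);Q=Q[cc.min(1)>120];print("bus roof scene",rect(Q),len(Q))
cv2.imwrite("pics/v9.png",p[:,:,::-1])
E
```

```text
26.75 [0.61109539 0.00082619 0.26458746] 78.61780462321491 [ 0.14772107  0.62249542 -0.40190413  1.52339665  0.26642147  1.05001856
 -0.51836828]
bus roof (array([611.4,   3.5]), array([145.7,  44.4]), 78.6699447631836) 4126
bus all (array([610.8,   2.3]), array([149.3,  51.5]), 78.71327209472656) 4861
bus roof scene (array([612.8,  -1.2]), array([142.3,  46.9]), 79.38579559326172) 566
```

View pics/v9.png

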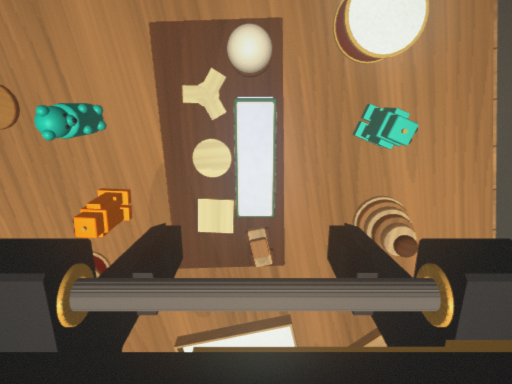

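The bus (255,157) is aligned with the jaws and the globe (250,49) is clear. I descend, and measure the stands from this same view.

>>> step_arm:
  increments:
    - [[0,0.1,-3],[0,0,0]]
    - [[0,0,-4],[0,0,0]]
    - [[0,0,-4],[0,0,0]]
    - [[0,0,-4],[0,0,0]]
    - [[0,0,-3],[0,0,0]]
    - [[0,0,-2],[0,0,0]]
    - [[0,0,-1.3],[0,0,0]]
    - [[0,0,-1],[0,0,0]]
    - [[0,0,-0.5],[0,0,0]]
    - [[0,0,0],[0,0,0]]

```text
clock: 27.85
tool_pos: [0.6114, 0.002, 0.0365]
eef_rot: [0.773, 0.634, 0.0, 0.0]
contact_force: [-0.2, 0.5, 0.7]
opening: 0.85
finger_force: 0.0
```

>>> step_arm:
  increments:
    - [[0,0,0],[0,0,0]]
    - [[0,0,0],[0,0,0]]
    - [[0,0,0],[0,0,0]]
    - [[0,0,0],[0,0,0]]
    - [[0,0,0],[0,0,0]]
    - [[0,0,0],[0,0,0]]
    - [[0,0,0],[0,0,0]]
    - [[0,0,0.5],[0,0,0]]
    - [[0,0,1],[0,0,0]]
    - [[0,0,2],[0,0,0]]
  fingers: 0.3
  grip_force: 35

```text
clock: 28.85
tool_pos: [0.6097, 0.0019, 0.0711]
eef_rot: [0.773, 0.634, -0.001, -0.001]
contact_force: [0.4, 0.2, 0.1]
opening: 0.303
finger_force: 0.0
```

```bash
python3 - <<'E'
from h import *
s=r.get_state();print(s["clock"],s["tool_pos"],s["opening"],s["finger_force"],s["contact_force"])
p,d,c=snap("wrist"); p2,d2,c2=snap("scene")
cv2.imwrite("pics/v10.png",np.hstack([cv2.resize(p,(400,300)),cv2.resize(p2[130:280,180:340],(320,300))])[:,:,::-1])
E
```

```text
28.85 [0.60965109 0.0019047  0.0710651 ] 0.3033942369724069 0.0 [0.39090786 0.2498776  0.14033133]
```

View pics/v10.png

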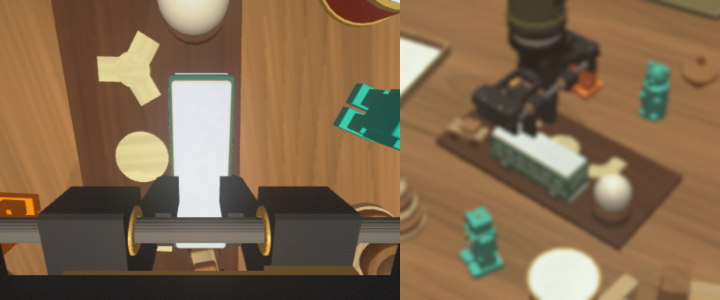

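The fingers are slow: they were still closing when I lifted, so they came off above the bus. I'll reopen, check the bus pose, and then close with a full wait.

>>> step_arm:
  increments:
    - [[0,0,1],[0,0,0]]
    - [[0,0,1],[0,0,0]]
    - [[0,0,1],[0,0,0]]
    - [[0,0,1],[0,0,0]]
    - [[0,0,0],[0,0,0]]
    - [[0,0,0],[0,0,0]]
    - [[0,0,0],[0,0,0]]
    - [[0,0,0],[0,0,0]]
    - [[0,0,0],[0,0,0]]
    - [[0,0,0],[0,0,0]]
  fingers: 0.85

```text
clock: 29.95
tool_pos: [0.611, 0.0019, 0.1112]
eef_rot: [0.773, 0.634, -0.0, -0.0]
contact_force: [-0.6, -0.2, 0.5]
opening: 0.853
finger_force: 0.0
```

```bash
python3 - <<'E'
from h import *
s=r.get_state();print(s["clock"],s["tool_pos"],yaw(s),s["opening"])
p,d,c=snap("wrist");X=cloud(d,c);ok=(d>0)&(np.arange(384)[:,None]<230);P=X[ok];C=p[ok]
p2,d2,c2=snap("scene");X2=cloud(d2,c2);P2=X2[d2>0];C2=p2[d2>0]
for A,B in((P,C),(P2,C2)):
    Q,cc=sel(A,B,.611,0,.085,.06,.082);Q=Q[cc.min(1)>130];print("roof",rect(Q),len(Q))
Q,cc=sel(P2,C2,.63,.13,.04,.045,.09);print("globe",circ(Q,.026))
z=np.load("pics/v9.npz") if 0 else None
def sel3(x,y): 
    out=[]
    for A,B in((P,C),(P2,C2)):
        Q,cc=sel(A,B,x,y,.045,.013,.024);g=(cc.min(1)>115);out.append((len(Q[g]),rect(Q[g]) if g.sum()>5 else 0))
    return out
print("three",sel3(.565,.092));print("round",sel3(.55,.008));print("square",sel3(.537,-.077))
E
```

```text
29.95 [0.61104462 0.0019328  0.1111524 ] 78.7325207031074 0.8532548941173606
roof (array([615.5,  26.5]), array([98.4, 45.1]), 78.59223175048828) 7735
roof (array([613. ,  -1.5]), array([142.8,  45.4]), 79.38038635253906) 529
globe (array([0.62637838, 0.12437635]), np.float64(0.003965744074087514))
three [(2830, (array([565.1,  88.3]), array([64.7, 56.8]), 17.53570556640625)), (95, (array([559.2,  85.5]), array([55.1, 30.9]), -50.032291412353516))]
round [(2586, (array([550.6,   7.5]), array([53.5, 53.4]), 3.0199973583221436)), (63, (array([5.359e+02, 1.000e-01]), array([63.7, 19.8]), 79.9901123046875))]
square [(0, 0), (39, (array([531.8, -75.5]), array([80.7, 32.6]), -72.78804397583008))]
```

>>> step_arm:
  increments:
    - [[0,0,-2],[0,0,0]]
    - [[0,0,-2],[0,0,0]]
    - [[0,0,-1.5],[0,0,0]]
    - [[0,0,-1],[0,0,0]]
    - [[0,0,-0.6],[0,0,0]]
    - [[0,0,-0.4],[0,0,0]]
    - [[0,0,0],[0,0,0]]
    - [[0,0,0],[0,0,0]]
    - [[0,0,0],[0,0,0]]
    - [[0,0,0],[0,0,0]]

```text
clock: 31.05
tool_pos: [0.6116, 0.0019, 0.0369]
eef_rot: [0.773, 0.634, 0.0, 0.0]
contact_force: [-0.2, 0.1, -0.5]
opening: 0.853
finger_force: 0.0
```

>>> step_arm:
  increments:
    - [[0,0,0],[0,0,0]]
    - [[0,0,0],[0,0,0]]
    - [[0,0,0],[0,0,0]]
    - [[0,0,0],[0,0,0]]
    - [[0,0,0],[0,0,0]]
    - [[0,0,0],[0,0,0]]
    - [[0,0,0],[0,0,0]]
    - [[0,0,0],[0,0,0]]
    - [[0,0,0],[0,0,0]]
    - [[0,0,0],[0,0,0]]
  fingers: 0.3

```text
clock: 32.05
tool_pos: [0.6113, 0.0019, 0.0365]
eef_rot: [0.773, 0.634, 0.0, 0.0]
contact_force: [1.0, -0.7, 1.2]
opening: 0.476
finger_force: 35.0
```

>>> step_arm:
  increments:
    - [[0,0,0.5],[0,0,0]]
    - [[0,0,1],[0,0,0]]
    - [[0,0,2],[0,0,0]]
    - [[0,0,3],[0,0,0]]
    - [[0,0,3],[0,0,0]]
    - [[0,0,3],[0,0,0]]
    - [[0,0,2],[0,0,0]]
    - [[0,0,0.5],[0,0,0]]
    - [[0,0,0],[0,0,0]]
    - [[0,0,0],[0,0,0]]

```text
clock: 33.05
tool_pos: [0.6101, 0.0017, 0.1853]
eef_rot: [0.773, 0.634, -0.001, -0.001]
contact_force: [-0.2, 0.1, -2.8]
opening: 0.473
finger_force: 35.0
```

```bash
python3 - <<'E'
from h import *
s=r.get_state();print(s["clock"],s["tool_pos"],yaw(s),s["opening"],s["finger_force"],s["contact_force"],s["q"])
p,d,c=snap("scene");X=cloud(d,c);P=X[d>0];C=p[d>0].astype(int)
Q,cc=sel(P,C,.518,-.34,.14,-.01,.035)
g=cc.min(1)>150;w=Q[g];f=w[w[:,2]<.012];print("floor",rect(f),len(f),np.median(f[:,2]))
ps,ds,cs=snap("side");X=cloud(ds,cs);P=X[ds>0];C=ps[ds>0].astype(int)
Q,cc=sel(P,C,.518,-.34,.14,-.01,.035);g=cc.min(1)>150;f=Q[g];f=f[f[:,2]<.014];print("side floor",len(f),rect(f),np.median(f[:,2]))
z=np.load("pics/w1.npz",allow_pickle=True);X=cloud(z["d"],z["c"].item());ok=z["d"]>0;P=X[ok];C=z["p"][ok].astype(int)
Q,cc=sel(P,C,.518,-.34,.14,-.01,.04);g=cc.min(1)>150;print("w1",rect(Q[g]),Q[g].max(0),Q[g].min(0))
cv2.imwrite("pics/v11.png",np.hstack([cv2.resize(p[120:270,140:300],(320,300)),cv2.resize(ps[110:260,200:360],(320,300))])[:,:,::-1])
E
```

```text
33.05 [0.61010853 0.00166804 0.18530715] 78.73512036280414 0.47300088077336894 34.99911725521088 [-0.21009861  0.12281592 -2.81457405] [ 0.13409351  0.70670577 -0.3795659   1.6225167   0.31845728  0.8765647
 -0.56554492]
floor (array([ 510.4, -347.6]), array([177.3,  89.5]), 3.0461556911468506) 797 0.006218245866466688
side floor 558 (array([ 520.7, -357.4]), array([186.1,  77.7]), 1.097731590270996) 0.0028618696092281215
w1 (array([ 516.8, -338.3]), array([189.1, 106.9]), 2.0342071056365967) [ 0.61265366 -0.28333662  0.02708911] [ 0.42171347 -0.3926192   0.00245842]
```

View pics/v11.png

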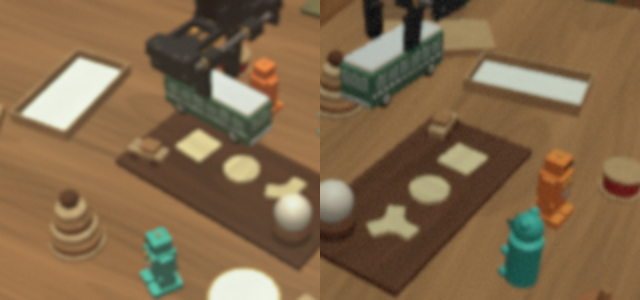

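>>> step_arm:
  increments:
    - [[-0.2,-1,0],[0,0,-3]]
    - [[-0.4,-1.6,0],[0,0,-4]]
    - [[-0.5,-1.8,0],[0,0,-4.7]]
    - [[-0.5,-1.8,0],[0,0,-5]]
    - [[-0.5,-1.8,0],[0,0,-5]]
    - [[-0.5,-1.8,0],[0,0,-5]]
    - [[-0.5,-1.8,0],[0,0,-5]]
    - [[-0.5,-1.8,0],[0,0,-5]]
    - [[-0.5,-1.8,0],[0,0,-5]]
    - [[-0.5,-1.8,0],[0,0,-5]]

```text
clock: 34.15
tool_pos: [0.5642, -0.1696, 0.1859]
eef_rot: [0.962, 0.273, -0.001, -0.0]
contact_force: [0.6, 0.1, -3.4]
opening: 0.472
finger_force: 35.0
```

>>> step_arm:
  increments:
    - [[-0.5,-2,0],[0,0,-5]]
    - [[-0.5,-2,0],[0,0,-5]]
    - [[-0.5,-2,0],[0,0,-5]]
    - [[-0.5,-2,0],[0,0,-5]]
    - [[-0.5,-2,0],[0,0,-5]]
    - [[-0.5,-2,0],[0,0,-5]]
    - [[-0.5,-2,0],[0,0,0]]
    - [[-0.5,-2,0],[0,0,0]]
    - [[-0.5,-1.2,0],[0,0,0]]
    - [[0,0,0],[0,0,0]]

```text
clock: 35.15
tool_pos: [0.518, -0.3429, 0.1859]
eef_rot: [1.0, 0.015, -0.001, 0.001]
contact_force: [-0.5, 0.8, -3.8]
opening: 0.471
finger_force: 35.0
```

```bash
python3 - <<'E'
from h import *
s=r.get_state();print(s["clock"],s["tool_pos"],yaw(s),s["opening"],s["q"][6])
p,d,c=snap("wrist");np.savez("pics/w12.npz",p=p,d=d,c=c)
cv2.imwrite("pics/v12.png",p[:,:,::-1])
E
```

```text
35.15 [ 0.51803572 -0.34294512  0.18594752] 1.7222135013546978 0.47072147065006287 -1.0584662696490323
```

View pics/v12.png

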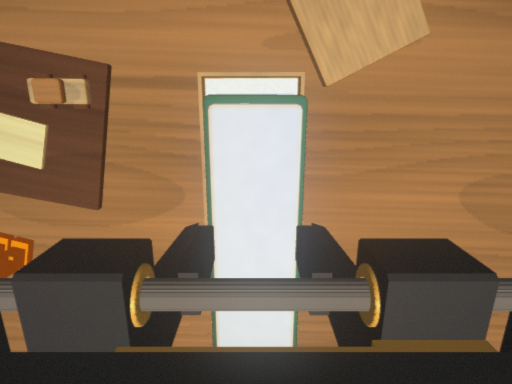

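The bus hangs over the box. The box's far rim corners are at (200,74) and (303,74). That was my last picture (I am one over the limit of 14), so from here on I work by numbers only. I'll cast those corners onto the rim plane.

```bash
cat >> h.py <<'E'
def ray(c,u,v,z):
    f=192/np.tan(np.radians(c["fov_y"])/2);R=np.array(c["R"]);o=-R.T@np.array(c["t"])
    w=R.T@np.array([(u-c["cx"])/f,(v-c["cy"])/f,1]);return o+w*(z-o[2])/w[2]
E
python3 - <<'E'
from h import *
z=np.load("pics/w12.npz",allow_pickle=True);d,p,c=z["d"],z["p"],z["c"].item()
a=ray(c,199,73,.024);b=ray(c,304.5,73,.024);print(a,b,np.linalg.norm(a-b))
n=(b-a)[:2]/np.linalg.norm(b-a);k=np.array([n[1],-n[0]]); k=k if k[0]<0 else -k
print("yaw",np.degrees(np.arctan2(-k[1],-k[0])),"centre",(a+b)[:2]/2+k*.099)
X=cloud(d,c);P=X[d>0];C=p[d>0]
m=(np.arange(384)[:,None]<120)&(d>0)&(X[...,2]>.017)&(X[...,2]<.03)&(abs(X[...,1]+.34)<.08)&(X[...,0]>.55);print("rim far",rect(X[m]),m.sum())
Q=P[(P[:,2]>.185)&(P[:,2]<.245)&(np.hypot(P[:,0]-.518,P[:,1]+.343)<.1)];print("bus",rect(Q),Q[:,2].max())
m=(np.arange(384)[:,None]<230)&(d>0)&(X[...,2]>.208)&(X[...,2]<.235)&(p.min(2)>150);print("roof part far end",rect(X[m]),X[m].max(0),X[m].min(0),m.sum())
E
```

```text
[ 0.61338402 -0.28076759  0.024     ] [ 0.61668571 -0.39101858  0.024     ] 0.11030042325432196
yaw 1.7153275899104634 centre [ 0.51607923 -0.33885651]
rim far (array([ 631.5, -348.6]), array([165. ,  92.7]), -75.36977577209473) 3201
bus (array([ 519.1, -341.6]), array([143.8,  71. ]), 1.479966163635254) 0.24499746153560303
roof part far end (array([ 557.9, -340.6]), array([66.7, 44.8]), 2.719642400741577) [ 0.5914815  -0.31674216  0.22730077] [ 0.52440868 -0.36308181  0.21073196] 11455
```

>>> step_arm:
  increments:
    - [[-0.2,0.2,-1],[0,0,0]]
    - [[0,0,-2],[0,0,0]]
    - [[0,0,-2.5],[0,0,0]]
    - [[0,0,-2.5],[0,0,0]]
    - [[0,0,-2.5],[0,0,0]]
    - [[0,0,-2],[0,0,0]]
    - [[0,0,-1.2],[0,0,0]]
    - [[0,0,-0.8],[0,0,0]]
    - [[0,0,0],[0,0,0]]
    - [[0,0,0],[0,0,0]]

```text
clock: 36.2
tool_pos: [0.5189, -0.3381, 0.0421]
eef_rot: [1.0, 0.018, 0.001, 0.0]
contact_force: [0.1, 0.4, -2.9]
opening: 0.469
finger_force: 35.0
```

>>> step_arm:
  increments:
    - [[-0.2,-0.1,-0.4],[0,0,0]]
    - [[0,0,-0.4],[0,0,0]]
    - [[0,0,-0.3],[0,0,0]]
    - [[0,0,-0.2],[0,0,0]]
    - [[0,0,0],[0,0,0]]
    - [[0,0,0],[0,0,0]]
    - [[0,0,0],[0,0,0]]
    - [[0,0,0],[0,0,0]]
    - [[0,0,0],[0,0,0]]
    - [[0,0,0],[0,0,0]]

```text
clock: 37.2
tool_pos: [0.5162, -0.3391, 0.0285]
eef_rot: [1.0, 0.018, 0.0, 0.0]
contact_force: [0.3, -0.1, -2.0]
opening: 0.473
finger_force: 35.0
```

>>> step_arm:
  increments:
    - [[0,0,0],[0,0,0]]
    - [[0,0,0],[0,0,0]]
    - [[0,0,0],[0,0,0]]
    - [[0,0,0],[0,0,0]]
    - [[0,0,0],[0,0,0]]
    - [[0,0,0],[0,0,0]]
    - [[0,0,0],[0,0,0]]
    - [[0,0,0.5],[0,0,0]]
    - [[0,0,2],[0,0,0]]
    - [[0,0,3],[0,0,0]]
  fingers: 0.62

```text
clock: 38.2
tool_pos: [0.5149, -0.3383, 0.0829]
eef_rot: [1.0, 0.018, -0.002, -0.001]
contact_force: [-0.3, -0.3, -0.5]
opening: 0.621
finger_force: 0.0
```

>>> step_arm:
  increments:
    - [[0,0,4],[0,0,0]]
    - [[0,0,4],[0,0,0]]
    - [[0,0,4],[0,0,0]]
    - [[0,0,3],[0,0,0]]
    - [[0,2,1],[0,0,0]]
    - [[0,4,0],[0,0,0]]
    - [[-0.5,5,0],[0,0,0]]
    - [[-1,5,0],[0,0,0]]
    - [[-1,5,0],[0,0,0]]
    - [[-1,5,0],[0,0,0]]
  fingers: 0.75

```text
clock: 39.2
tool_pos: [0.4797, -0.0788, 0.2426]
eef_rot: [1.0, 0.018, -0.001, -0.001]
contact_force: [1.3, 0.9, -0.3]
opening: 0.75
finger_force: 0.0
```

```bash
python3 - <<'E'
from h import *
s=r.get_state();print(s["clock"],s["tool_pos"],yaw(s),s["opening"],s["q"])
for n in("scene","side"):
    p,d,c=snap(n);X=cloud(d,c);P=X[d>0];C=p[d>0]
    Q,cc=sel(P,C,.516,-.339,.085,.055,.075);print(n,len(Q),rect(Q),np.percentile(Q[:,2],[5,95]))
    for t,x,y in(("robot",.464,.339),("rocket",.538,.345),("bear",.389,.334)):
        Q=sel(P,C,x,y,.035,.085,.13)[0];print(t,len(Q),Q.mean(0) if len(Q) else 0)
E
```

```text
39.2 [ 0.47969297 -0.07879541  0.24258996] 2.10398088675999 0.7501381857784466 [ 0.09163423  0.45183416 -0.0345654   1.92375995  0.02048726  0.76856329
 -1.48830187]
scene 466 (array([ 516.7, -338.1]), array([149.1,  52.4]), 1.4616713523864746) [0.05800787 0.06991439]
robot 123 [0.47075965 0.33605411 0.0983925 ]
rocket 144 [0.54741912 0.34383371 0.09929779]
bear 122 [0.39869941 0.32608864 0.09767986]
side 400 (array([ 513.9, -333. ]), array([149.1,  52. ]), 1.2438751459121704) [0.05638529 0.06587507]
robot 262 [0.46338924 0.34197631 0.09712937]
rocket 256 [0.53432518 0.35177753 0.09842708]
bear 326 [0.38750134 0.33400967 0.09583831]
```

Bus is in the box. Now I measure the stands from above with the wrist camera.

>>> step_arm:
  increments:
    - [[1,4,2],[0,0,-5]]
    - [[1,4,2],[0,0,-5]]
    - [[0,0,0],[0,0,-5]]
    - [[0,0,0],[0,0,0]]
    - [[0,0,0],[0,0,0]]
    - [[0,0,0],[0,0,0]]
    - [[0,0,0],[0,0,0]]
    - [[0,0,0],[0,0,0]]
    - [[0,0,0],[0,0,0]]
    - [[0,0,0],[0,0,0]]

```text
clock: 40.3
tool_pos: [0.5018, -0.0024, 0.2834]
eef_rot: [0.994, -0.113, -0.0, 0.0]
contact_force: [0.5, 0.1, 0.5]
opening: 0.748
finger_force: 0.0
```

```bash
python3 - <<'E'
from h import *
s=r.get_state();print(s["clock"],s["tool_pos"],yaw(s))
p,d,c=snap("wrist");X=cloud(d,c)
hsv=cv2.cvtColor(p,cv2.COLOR_RGB2HSV)
m=((p.min(2)>115)&(d>0)&(X[...,2]>.011)&(X[...,2]<.026)&(abs(X[...,0]-.56)<.09)&(abs(X[...,1])<.15)).astype(np.uint8)
m=cv2.morphologyEx(m,cv2.MORPH_OPEN,np.ones((3,3)))
n,L,st,ce=cv2.connectedComponentsWithStats(m)
for i in range(1,n):
    if st[i][4]>300:
        v,u=np.nonzero(L==i);W=np.array([ray(c,a,b,.018) for a,b in zip(u,v)])
        # area-weighted centroid approx + rect + enclosing circle
        print(st[i],"mean",W.mean(0)[:2].round(4),rect(W),cv2.minEnclosingCircle((W[:,:2]*1000).astype(np.float32)),"z",np.median(X[L==i][:,2]))
E
```

```text
40.3 [ 0.50178735 -0.00244916  0.28339507] -12.983435524405824
[ 283   96   39   39 1388] mean [ 0.536  -0.0776] (array([535.6, -77.6]), array([52.1, 51.7]), 75.64611053466797) ((535.5109252929688, -77.0362319946289), 35.61206817626953) z 0.019469314776694994
[ 222   99   39   39 1189] mean [0.5507 0.0076] (array([550.7,   7.3]), array([53.8, 52.4]), 77.00460052490234) ((550.386962890625, 7.661725044250488), 27.400854110717773) z 0.019558239674037213
[ 158  105   45   41 1007] mean [0.5643 0.092 ] (array([560.,  93.]), array([62.5, 55.5]), 78.84247589111328) ((563.8157348632812, 91.6263198852539), 33.18415832519531) z 0.01958408581030723
```

>>> step_arm:
  increments:
    - [[-0.8,2,0],[0,0,0]]
    - [[-1,4.5,0],[0,0,0]]
    - [[-1,5,0],[0,0,0]]
    - [[-1,5,0],[0,0,0]]
    - [[-1,5,0],[0,0,0]]
    - [[-1,5,0],[0,0,0]]
    - [[-1,5,0],[0,0,0]]
    - [[-0.2,2.2,0],[0,0,0]]
    - [[0,0,0],[0,0,0]]
    - [[0,0,0],[0,0,0]]

```text
clock: 41.35
tool_pos: [0.4329, 0.3292, 0.2832]
eef_rot: [0.994, -0.113, 0.0, 0.001]
contact_force: [-0.2, -0.2, 0.4]
opening: 0.752
finger_force: 0.0
```

```bash
cat > tray.py <<'E'
from h import *
s=r.get_state();print(s["clock"],s["tool_pos"],yaw(s),s["q"][[0,6]])
A=[]
for n in("wrist","side","scene"):
    p,d,c=snap(n);X=cloud(d,c);k=(d>0)&(X[...,2]<.12)
    if n=="wrist":k&=np.arange(384)[:,None]<225
    P=X[k];C=p[k]
    for t,x,y,R,a,b in(("bear",.389,.334,.021,.012,.064),("rocket",.538,.345,.019,.035,.078)):
        Q=sel(P,C,x,y,.03,a,b)[0]
        if len(Q)>20:print(n,t,circ(Q,R),len(Q))
    Q=sel(P,C,.464,.339,.035,.092,.12)[0]
    if len(Q)>20:print(n,"robot head",rect(Q),Q[:,2].max())
    Q=sel(P,C,.464,.339,.035,.05,.075)[0]
    if len(Q)>20:print(n,"robot body",rect(Q))
E
python3 tray.py
```

```text
41.35 [0.43285251 0.3291506  0.28319234] -12.960133351316554 [-0.74626721 -2.52325707]
wrist bear (array([0.38948662, 0.32993267]), np.float64(0.00021259339233408586)) 213
wrist rocket (array([0.50817474, 0.33229308]), np.float64(0.004069141525184597)) 82
wrist robot head (array([463.8, 339.1]), array([29.1, 26.9]), -17.4520263671875) 0.10788710816291354
wrist robot body (array([471.3, 338.9]), array([38.1, 32.8]), -59.95998001098633)
side bear (array([0.38984019, 0.32857219]), np.float64(0.000832768187362061)) 427
side rocket (array([0.51955636, 0.37277975]), np.float64(0.003874612919545041)) 280
side robot head (array([464.1, 339. ]), array([29.7, 26.5]), -17.699241638183594) 0.10458961073715767
side robot body (array([459.4, 345.9]), array([45.1, 25.7]), 41.146324157714844)
scene bear (array([0.38938425, 0.32630776]), np.float64(0.000773929043920249)) 41
scene rocket (array([0.53850189, 0.3428666 ]), np.float64(0.0007034806802725078)) 157
scene robot head (array([466.9, 335.6]), array([32.7, 28. ]), -14.675827026367188) 0.10953226951956412
scene robot body (array([476.1, 335.3]), array([48., 21.]), 89.88883209228516)
```

>>> step_arm:
  increments:
    - [[1.5,0.5,-2],[0,0,-3]]
    - [[1.6,0.5,-4],[0,0,0]]
    - [[0,0,-4],[0,0,0]]
    - [[0,0,-3],[0,0,0]]
    - [[0,0,-1],[0,0,0]]
    - [[0,0,0],[0,0,0]]
    - [[0,0,0],[0,0,0]]
    - [[0,0,0],[0,0,0]]
    - [[0,0,0],[0,0,0]]
    - [[0,0,0],[0,0,0]]

```text
clock: 42.5
tool_pos: [0.4642, 0.3403, 0.1444]
eef_rot: [0.99, -0.139, 0.001, -0.001]
contact_force: [-0.7, -0.6, -0.1]
opening: 0.753
finger_force: 0.0
```

>>> step_arm:
  increments:
    - [[0,-0.1,-2],[0,0,0]]
    - [[0,0,-2],[0,0,0]]
    - [[0,0,-2],[0,0,0]]
    - [[0,0,-1.7],[0,0,0]]
    - [[0,0,-1],[0,0,0]]
    - [[0,0,-0.6],[0,0,0]]
    - [[0,0,-0.3],[0,0,0]]
    - [[0,0,0],[0,0,0]]
    - [[0,0,0],[0,0,0]]
    - [[0,0,0],[0,0,0]]

```text
clock: 43.5
tool_pos: [0.4642, 0.3392, 0.0481]
eef_rot: [0.99, -0.139, 0.0, -0.0]
contact_force: [0.2, -0.7, 0.5]
opening: 0.751
finger_force: 0.0
```

>>> step_arm:
  increments:
    - [[0,0,0],[0,0,0]]
    - [[0,0,0],[0,0,0]]
    - [[0,0,0],[0,0,0]]
    - [[0,0,0],[0,0,0]]
    - [[0,0,0],[0,0,0]]
    - [[0,0,0],[0,0,0]]
    - [[0,0,0],[0,0,0]]
    - [[0,0,0],[0,0,0]]
    - [[0,0,0],[0,0,0]]
    - [[0,0,0],[0,0,0]]
  fingers: 0.2
  grip_force: 20

```text
clock: 44.5
tool_pos: [0.4637, 0.3388, 0.0474]
eef_rot: [0.99, -0.139, -0.0, 0.0]
contact_force: [-0.3, -0.9, -0.6]
opening: 0.304
finger_force: 19.9
```

>>> step_arm:
  increments:
    - [[0,0,0.5],[0,0,0]]
    - [[0,0,1.5],[0,0,0]]
    - [[0,0,3],[0,0,0]]
    - [[0,0,4],[0,0,0]]
    - [[0,0,4],[0,0,0]]
    - [[0,0,1],[0,0,0]]
    - [[0.5,-1.6,0],[0,0,0]]
    - [[0.7,-4,0],[0,0,0]]
    - [[1,-5,0],[0,0,0]]
    - [[1,-5,0],[0,0,0]]

```text
clock: 45.5
tool_pos: [0.494, 0.1814, 0.1854]
eef_rot: [0.99, -0.139, -0.002, 0.002]
contact_force: [1.0, 0.5, -1.3]
opening: 0.305
finger_force: 19.9
```

>>> step_arm:
  increments:
    - [[1,-5,0],[0,0,0]]
    - [[1,-5,0],[0,0,0]]
    - [[1,-5,0],[0,0,0]]
    - [[0.5,-5,0],[0,0,0]]
    - [[0.5,-4,0],[0,0,0]]
    - [[0,-2,-1],[0,0,0]]
    - [[0,0,-2],[0,0,0]]
    - [[0,0,-2],[0,0,0]]
    - [[0,0,-2],[0,0,0]]
    - [[0,0,0],[0,0,0]]

```text
clock: 46.5
tool_pos: [0.5304, -0.073, 0.1136]
eef_rot: [0.99, -0.139, -0.005, 0.001]
contact_force: [-0.1, 0.1, -1.2]
opening: 0.306
finger_force: 19.9
```

>>> step_arm:
  increments:
    - [[0,0,0],[0,0,0]]
    - [[0,0,0],[0,0,0]]
    - [[0,0,0],[0,0,0]]
    - [[0,0,0],[0,0,0]]
    - [[0,0,0],[0,0,0]]
    - [[0,0,0],[0,0,0]]
    - [[0,0,0],[0,0,0]]
    - [[0,0,0],[0,0,0]]
    - [[0,0,0],[0,0,0]]
    - [[0,0,0],[0,0,0]]

```text
clock: 47.5
tool_pos: [0.5348, -0.072, 0.1174]
eef_rot: [0.99, -0.139, -0.0, 0.0]
contact_force: [0.3, 0.7, -1.4]
opening: 0.302
finger_force: 19.9
```

```bash
python3 - <<'E'
from h import *
s=r.get_state();print(s["clock"],s["tool_pos"],yaw(s),s["opening"],s["finger_force"])
for n in("wrist","side"):
    p,d,c=snap(n);X=cloud(d,c);P=X[d>0];C=p[d>0]
    x,y,z=s["tool_pos"]
    Q=sel(P,C,x,y,.035,z-.06,z-.02)[0];print(n,len(Q),rect(Q) if len(Q) else 0,"lowest",Q[:,2].min() if len(Q) else 0)
E
```

```text
47.5 [ 0.53476237 -0.07197106  0.11741673] -15.966746566159504 0.301546948067261 19.910062838316662
wrist 971 (array([549.2, -75.9]), array([45.6, 12.9]), 73.67382049560547) lowest 0.07746515738108688
side 189 (array([534.2, -70. ]), array([47.5, 45. ]), 73.41863250732422) lowest 0.07225144387100318
```

>>> step_arm:
  increments:
    - [[0.1,-0.5,-1],[0,0,0]]
    - [[0,0,-1.5],[0,0,0]]
    - [[0,0,-1.5],[0,0,0]]
    - [[0,0,-0.8],[0,0,0]]
    - [[0,0,-0.4],[0,0,0]]
    - [[0,0,-0.2],[0,0,0]]
    - [[0,0,-0.2],[0,0,0]]
    - [[0,0,0],[0,0,0]]
    - [[0,0,0],[0,0,0]]
    - [[0,0,0],[0,0,0]]

```text
clock: 48.6
tool_pos: [0.536, -0.077, 0.0618]
eef_rot: [0.99, -0.139, 0.0, 0.0]
contact_force: [-0.3, 0.2, -1.2]
opening: 0.303
finger_force: 19.9
```

>>> step_arm:
  increments:
    - [[0,0,-0.1],[0,0,0]]
    - [[0,0,0],[0,0,0]]
    - [[0,0,0],[0,0,0]]
    - [[0,0,0],[0,0,0]]
    - [[0,0,0],[0,0,0]]
    - [[0,0,0],[0,0,0]]
    - [[0,0,0],[0,0,0]]
    - [[0,0,1],[0,0,0]]
    - [[0,0,3],[0,0,0]]
    - [[0,0,4],[0,0,0]]
  fingers: 0.72

```text
clock: 49.6
tool_pos: [0.5344, -0.0768, 0.1406]
eef_rot: [0.99, -0.139, -0.002, 0.0]
contact_force: [0.7, -0.1, -0.2]
opening: 0.723
finger_force: 0.0
```

>>> step_arm:
  increments:
    - [[0,0,4],[0,0,0]]
    - [[0,0,4],[0,0,0]]
    - [[-1,1,2],[0,0,3]]
    - [[-2,4.6,0],[0,0,3]]
    - [[-2,5,0],[0,0,3]]
    - [[-2,5,0],[0,0,3]]
    - [[-2,5,0],[0,0,3]]
    - [[-2,5,0],[0,0,3]]
    - [[-2,5,0],[0,0,0]]
    - [[-1.6,5,0],[0,0,0]]

```text
clock: 50.6
tool_pos: [0.3965, 0.2599, 0.2413]
eef_rot: [1.0, 0.018, 0.0, 0.0]
contact_force: [2.2, -0.7, 0.3]
opening: 0.717
finger_force: 0.0
```

>>> step_arm:
  increments:
    - [[0,3,0],[0,0,0]]
    - [[0,2,0],[0,0,0]]
    - [[0,0,-3],[0,0,0]]
    - [[0,0,-4],[0,0,0]]
    - [[0,0,-2],[0,0,0]]
    - [[0,0,0],[0,0,0]]
    - [[0,0,0],[0,0,0]]
    - [[0,0,0],[0,0,0]]
    - [[0,0,0],[0,0,0]]
    - [[0,0,0],[0,0,0]]

```text
clock: 51.6
tool_pos: [0.3983, 0.309, 0.1514]
eef_rot: [1.0, 0.018, 0.001, -0.001]
contact_force: [0.4, -0.1, 0.3]
opening: 0.722
finger_force: 0.0
```

```bash
cat > chk.py <<'E'
from h import *
s=r.get_state();print(s["clock"],s["tool_pos"],yaw(s),s["opening"],s["q"][6])
for n in("side","scene"):
    p,d,c=snap(n);X=cloud(d,c);k=(d>0)&(X[...,2]<.135);P=X[k];C=p[k]
    for t,x,y in(("robot",.536,-.0776),("bear",.5507,.0076),("rocket",.5643,.092)):
        Q=sel(P,C,x,y,.035,.104,.135)[0]
        if len(Q)>10: print(n,t,len(Q),rect(Q),Q[:,2].max())
        if t!="robot":
            Q=sel(P,C,x,y,.03,.05 if t=="rocket" else .03,.078)[0]
            if len(Q)>10: print(n,t,circ(Q,.021 if t=="bear" else .019))
E
python3 chk.py; python3 tray.py
```

```text
51.6 [0.3983044  0.30899371 0.15142772] 2.018503689221248 0.722262980985097 -2.417813104515801
scene robot 82 (array([539.3, -78. ]), array([28.5, 28.4]), 71.07776641845703) 0.1198187923069264
51.7 [0.39803619 0.30878549 0.15101534] 2.0255686869110856 [-0.67794256 -2.41782664]
wrist bear (array([0.38955612, 0.3295204 ]), np.float64(0.00012778422150443863)) 385
wrist rocket (array([0.5072271 , 0.33214083]), np.float64(0.003287439652741803)) 550
side bear (array([0.38978241, 0.32859818]), np.float64(0.0009177394461323037)) 426
side rocket (array([0.51958819, 0.37281748]), np.float64(0.0036128123676529306)) 275
scene bear (array([0.39013016, 0.32643824]), np.float64(0.0008977640556846467)) 187
scene rocket (array([0.53847077, 0.34287943]), np.float64(0.0006615441867906854)) 152
```

>>> step_arm:
  increments:
    - [[-0.9,2,0],[0,0,0]]
    - [[0,0.1,-2],[0,0,0]]
    - [[0,0,0],[0,0,0]]
    - [[0,0,0],[0,0,0]]
    - [[0,0,0],[0,0,0]]
    - [[0,0,0],[0,0,0]]
    - [[0,0,0],[0,0,0]]
    - [[0,0,0],[0,0,0]]
    - [[0,0,0],[0,0,0]]
    - [[0,0,0],[0,0,0]]

```text
clock: 52.85
tool_pos: [0.3888, 0.3296, 0.1305]
eef_rot: [1.0, 0.018, 0.0, 0.0]
contact_force: [0.2, -0.8, -0.1]
opening: 0.722
finger_force: 0.0
```

>>> step_arm:
  increments:
    - [[0.1,0,-2],[0,0,0]]
    - [[0,0,-2],[0,0,0]]
    - [[0,0,-2],[0,0,0]]
    - [[0,0,-1],[0,0,0]]
    - [[0,0,-0.8],[0,0,0]]
    - [[0,0,-0.5],[0,0,0]]
    - [[0,0,-0.3],[0,0,0]]
    - [[0,0,0],[0,0,0]]
    - [[0,0,0],[0,0,0]]
    - [[0,0,0],[0,0,0]]

```text
clock: 53.85
tool_pos: [0.39, 0.3298, 0.0449]
eef_rot: [1.0, 0.018, 0.0, -0.0]
contact_force: [0.0, 0.5, 0.7]
opening: 0.716
finger_force: 0.0
```

>>> step_arm:
  increments:
    - [[0,0,0],[0,0,0]]
    - [[0,0,0],[0,0,0]]
    - [[0,0,0],[0,0,0]]
    - [[0,0,0],[0,0,0]]
    - [[0,0,0],[0,0,0]]
    - [[0,0,0],[0,0,0]]
    - [[0,0,0],[0,0,0]]
    - [[0,0,0],[0,0,0]]
    - [[0,0,0],[0,0,0]]
    - [[0,0,0],[0,0,0]]
  fingers: 0.2

```text
clock: 54.85
tool_pos: [0.3898, 0.3294, 0.0445]
eef_rot: [1.0, 0.018, -0.0, 0.0]
contact_force: [-0.0, -1.1, 2.0]
opening: 0.405
finger_force: 20.0
```

>>> step_arm:
  increments:
    - [[0,0,0.5],[0,0,0]]
    - [[0,0,1.5],[0,0,0]]
    - [[0,0,3],[0,0,0]]
    - [[0,0,4],[0,0,0]]
    - [[0,0,3],[0,0,0]]
    - [[0,0,1],[0,0,0]]
    - [[1,-2,0],[0,0,0]]
    - [[2,-3.5,0],[0,0,0]]
    - [[2,-4,0],[0,0,0]]
    - [[2,-4,0],[0,0,0]]

```text
clock: 55.85
tool_pos: [0.4596, 0.1934, 0.1735]
eef_rot: [1.0, 0.018, -0.001, 0.0]
contact_force: [0.6, 0.7, -0.5]
opening: 0.407
finger_force: 20.0
```

>>> step_arm:
  increments:
    - [[2,-4,0],[0,0,0]]
    - [[2,-4,0],[0,0,0]]
    - [[2,-4,0],[0,0,0]]
    - [[2,-4,0],[0,0,0]]
    - [[1.1,-2.2,0],[0,0,0]]
    - [[0,-0.5,0],[0,0,0]]
    - [[0,0,-2],[0,0,0]]
    - [[0,0,-2],[0,0,0]]
    - [[0,0,0],[0,0,0]]
    - [[0,0,0],[0,0,0]]

```text
clock: 56.85
tool_pos: [0.5499, 0.0089, 0.134]
eef_rot: [1.0, 0.019, -0.001, -0.0]
contact_force: [-0.2, -0.6, -1.7]
opening: 0.402
finger_force: 20.0
```

>>> step_arm:
  increments:
    - [[0,0,0],[0,0,0]]
    - [[0,0,0],[0,0,0]]
    - [[0,0,0],[0,0,0]]
    - [[0,0,0],[0,0,0]]
    - [[0,0,0],[0,0,0]]
    - [[0,0,0],[0,0,0]]
    - [[0,0,0],[0,0,0]]
    - [[0,0,0],[0,0,0]]
    - [[0,0,0],[0,0,0]]
    - [[0,0,0],[0,0,0]]

```text
clock: 57.85
tool_pos: [0.5508, 0.0076, 0.1344]
eef_rot: [1.0, 0.018, -0.0, 0.0]
contact_force: [0.9, -0.7, -1.9]
opening: 0.408
finger_force: 20.0
```

```bash
cat > held.py <<'E'
import sys
from h import *
R,up,dn=map(float,sys.argv[1:4])
s=r.get_state();print(s["clock"],s["tool_pos"],s["opening"],s["finger_force"])
x,y,z=s["tool_pos"]
for n in("wrist","side","scene"):
    p,d,c=snap(n);X=cloud(d,c);P=X[d>0];C=p[d>0]
    Q=sel(P,C,x,y,.03,z-dn,z-up)[0]
    if len(Q)>10: print(n,len(Q),circ(Q,R))
    Q=sel(P,C,x,y,.03,z-.07,z-.02)[0]
    if len(Q): print("lowest",Q[:,2].min())
E
python3 held.py .021 .005 .035
```

```text
57.85 [0.55077326 0.0076118  0.13441581] 0.4083340290146803 19.992495412006974
wrist 516 (array([0.55052223, 0.00794805]), np.float64(0.0001375349098293975))
lowest 0.09804995156682207
side 174 (array([0.53676884, 0.04154268]), np.float64(0.004654487647456672))
lowest 0.09441223325161194
scene 119 (array([0.55101762, 0.00509131]), np.float64(0.000772766928699143))
lowest 0.09811136851092035
```

Bear is over its stand; down 7.6 cm to 0.058.

>>> step_arm:
  increments:
    - [[0,0,-1],[0,0,0]]
    - [[0,0,-2],[0,0,0]]
    - [[0,0,-2],[0,0,0]]
    - [[0,0,-1.2],[0,0,0]]
    - [[0,0,-0.7],[0,0,0]]
    - [[0,0,-0.4],[0,0,0]]
    - [[0,0,-0.3],[0,0,0]]
    - [[0,0,0],[0,0,0]]
    - [[0,0,0],[0,0,0]]
    - [[0,0,0],[0,0,0]]

```text
clock: 59.0
tool_pos: [0.5511, 0.0076, 0.0589]
eef_rot: [1.0, 0.018, 0.0, 0.0]
contact_force: [-0.6, -0.6, -2.0]
opening: 0.404
finger_force: 20.0
```

>>> step_arm:
  increments:
    - [[0,0,-0.1],[0,0,0]]
    - [[0,0,0],[0,0,0]]
    - [[0,0,0],[0,0,0]]
    - [[0,0,0],[0,0,0]]
    - [[0,0,0],[0,0,0]]
    - [[0,0,0],[0,0,0]]
    - [[0,0,0],[0,0,0]]
    - [[0,0,1],[0,0,0]]
    - [[0,0,3],[0,0,0]]
    - [[0,0,4],[0,0,0]]
  fingers: 0.68

```text
clock: 60.0
tool_pos: [0.5494, 0.0075, 0.1376]
eef_rot: [1.0, 0.018, -0.002, 0.0]
contact_force: [1.0, 0.1, -0.5]
opening: 0.68
finger_force: 0.0
```

>>> step_arm:
  increments:
    - [[0,0,4],[0,0,0]]
    - [[0,0,4],[0,0,0]]
    - [[0,1,2],[0,0,0]]
    - [[0,3.7,0],[0,0,0]]
    - [[-0.2,5,0],[0,0,0]]
    - [[-0.2,5,0],[0,0,0]]
    - [[-0.2,5,0],[0,0,0]]
    - [[-0.2,5,0],[0,0,0]]
    - [[-0.2,5,0],[0,0,0]]
    - [[-0.2,4,0],[0,0,0]]

```text
clock: 61.0
tool_pos: [0.5375, 0.348, 0.2383]
eef_rot: [1.0, 0.019, 0.0, -0.001]
contact_force: [-0.5, -0.3, -0.9]
opening: 0.68
finger_force: 0.0
```

>>> step_arm:
  increments:
    - [[0,0,-2],[0,0,0]]
    - [[0,0,-4],[0,0,0]]
    - [[0,0,-2],[0,0,0]]
    - [[0,0,0],[0,0,0]]
    - [[0,0,0],[0,0,0]]
    - [[0,0,0],[0,0,0]]
    - [[0,0,0],[0,0,0]]
    - [[0,0,0],[0,0,0]]
    - [[0,0,0],[0,0,0]]
    - [[0,0,0],[0,0,0]]

```text
clock: 62.0
tool_pos: [0.5389, 0.3445, 0.1577]
eef_rot: [1.0, 0.018, 0.0, -0.0]
contact_force: [-0.2, 0.2, -0.5]
opening: 0.681
finger_force: 0.0
```

```bash
python3 chk.py; python3 tray.py | grep -i rocket
```

```text
62.0 [0.53886478 0.34445337 0.15773422] 2.027961763408495 0.6807697469750343 -2.317756210900763
side robot 88 (array([537.2, -74.7]), array([30.4, 28.1]), -11.542404174804688) 0.11872850096802089
side bear 96 (array([550.5,  11.5]), array([30.9, 27.2]), 24.54096794128418) 0.11825686274070578
side bear (array([0.55176677, 0.00695679]), np.float64(0.0009052676971761237))
scene robot 85 (array([538.6, -78.5]), array([29.7, 28.6]), -16.77971649169922) 0.11934127076264216
scene bear 90 (array([556.2,   5.4]), array([32.2, 28.8]), -61.58540344238281) 0.12093837441542826
scene bear (array([0.55141592, 0.00479459]), np.float64(0.0007440153769155793))
wrist rocket (array([0.53783756, 0.34617836]), np.float64(0.00013833052564865209)) 295
side rocket (array([0.51961174, 0.37307428]), np.float64(0.0033345594601575726)) 275
scene rocket (array([0.5381668 , 0.34282413]), np.float64(0.0007981961460197286)) 161
```

>>> step_arm:
  increments:
    - [[-0.1,0.1,-2],[0,0,0]]
    - [[0,0,-2],[0,0,0]]
    - [[0,0,-2],[0,0,0]]
    - [[0,0,-2],[0,0,0]]
    - [[0,0,-1.2],[0,0,0]]
    - [[0,0,-0.8],[0,0,0]]
    - [[0,0,-0.3],[0,0,0]]
    - [[0,0,0],[0,0,0]]
    - [[0,0,0],[0,0,0]]
    - [[0,0,0],[0,0,0]]

```text
clock: 63.25
tool_pos: [0.5383, 0.3458, 0.0553]
eef_rot: [1.0, 0.018, 0.001, -0.0]
contact_force: [0.2, -0.1, 0.3]
opening: 0.678
finger_force: 0.0
```

>>> step_arm:
  increments:
    - [[0,0,0],[0,0,0]]
    - [[0,0,0],[0,0,0]]
    - [[0,0,0],[0,0,0]]
    - [[0,0,0],[0,0,0]]
    - [[0,0,0],[0,0,0]]
    - [[0,0,0],[0,0,0]]
    - [[0,0,0],[0,0,0]]
    - [[0,0,0],[0,0,0]]
    - [[0,0,0],[0,0,0]]
    - [[0,0,0],[0,0,0]]
  fingers: 0.2

```text
clock: 64.25
tool_pos: [0.5378, 0.3453, 0.0544]
eef_rot: [1.0, 0.018, -0.0, 0.0]
contact_force: [0.2, -1.0, -0.6]
opening: 0.34
finger_force: 19.1
```

>>> step_arm:
  increments:
    - [[0,0,0.5],[0,0,0]]
    - [[0,0,1.5],[0,0,0]]
    - [[0,0,3],[0,0,0]]
    - [[0,0,4],[0,0,0]]
    - [[0,0,3],[0,0,0]]
    - [[0,0,1],[0,0,0]]
    - [[0,-1.3,0],[0,0,0]]
    - [[0.3,-3,0],[0,0,0]]
    - [[0.4,-3,0],[0,0,0]]
    - [[0.4,-3,0],[0,0,0]]

```text
clock: 65.25
tool_pos: [0.5473, 0.2393, 0.1824]
eef_rot: [1.0, 0.018, -0.002, 0.001]
contact_force: [0.9, 0.6, -1.0]
opening: 0.337
finger_force: 18.9
```

>>> step_arm:
  increments:
    - [[0.4,-3,0],[0,0,0]]
    - [[0.4,-3,0],[0,0,0]]
    - [[0.4,-3,0],[0,0,0]]
    - [[0.4,-3,0],[0,0,0]]
    - [[0,-2,0],[0,0,0]]
    - [[0,-1,0],[0,0,0]]
    - [[0,0,-2],[0,0,0]]
    - [[0,0,-1],[0,0,0]]
    - [[0,0,0],[0,0,0]]
    - [[0,0,0],[0,0,0]]

```text
clock: 66.25
tool_pos: [0.5643, 0.0932, 0.1541]
eef_rot: [1.0, 0.018, -0.001, -0.0]
contact_force: [-0.5, 0.1, -1.6]
opening: 0.336
finger_force: 18.9
```

>>> step_arm:
  increments:
    - [[0,0,0],[0,0,0]]
    - [[0,0,0],[0,0,0]]
    - [[0,0,0],[0,0,0]]
    - [[0,0,0],[0,0,0]]
    - [[0,0,0],[0,0,0]]
    - [[0,0,0],[0,0,0]]
    - [[0,0,0],[0,0,0]]
    - [[0,0,0],[0,0,0]]
    - [[0,0,0],[0,0,0]]
    - [[0,0,0],[0,0,0]]

```text
clock: 67.25
tool_pos: [0.5648, 0.0924, 0.1544]
eef_rot: [1.0, 0.018, -0.0, 0.0]
contact_force: [0.3, -0.4, -2.1]
opening: 0.334
finger_force: 18.9
```

```bash
python3 held.py .019 .0 .022
```

```text
67.25 [0.56475847 0.09239182 0.15442237] 0.3336170499420481 18.941978713846765
wrist 498 (array([0.56537967, 0.09389645]), np.float64(0.00026317302025609217))
lowest 0.10636774044672374
side 124 (array([0.56621262, 0.09285894]), np.float64(0.0006400099714299785))
lowest 0.10284094507248982
scene 87 (array([0.56606256, 0.0909578 ]), np.float64(0.0008615713457292354))
lowest 0.10547350698969395
```

>>> step_arm:
  increments:
    - [[0,0,-1],[0,0,0]]
    - [[0,0,-2],[0,0,0]]
    - [[0,0,-2],[0,0,0]]
    - [[0,0,-1.7],[0,0,0]]
    - [[0,0,-1],[0,0,0]]
    - [[0,0,-0.5],[0,0,0]]
    - [[0,0,-0.4],[0,0,0]]
    - [[0,0,0],[0,0,0]]
    - [[0,0,0],[0,0,0]]
    - [[0,0,0],[0,0,0]]

```text
clock: 68.4
tool_pos: [0.5652, 0.0925, 0.069]
eef_rot: [1.0, 0.018, 0.001, -0.0]
contact_force: [-0.1, -1.1, -0.5]
opening: 0.335
finger_force: 18.9
```

>>> step_arm:
  increments:
    - [[0,0,-0.1],[0,0,0]]
    - [[0,0,0],[0,0,0]]
    - [[0,0,0],[0,0,0]]
    - [[0,0,0],[0,0,0]]
    - [[0,0,0],[0,0,0]]
    - [[0,0,0],[0,0,0]]
    - [[0,0,0],[0,0,0]]
    - [[0,0,1],[0,0,0]]
    - [[0,0,3],[0,0,0]]
    - [[0,0,4],[0,0,0]]
  fingers: 0.65

```text
clock: 69.4
tool_pos: [0.5634, 0.0921, 0.1475]
eef_rot: [1.0, 0.018, -0.002, 0.0]
contact_force: [0.7, 0.6, 0.2]
opening: 0.646
finger_force: 0.0
```

>>> step_arm:
  increments:
    - [[0,0,4],[0,0,0]]
    - [[0,0,4],[0,0,0]]
    - [[0,0,2],[0,0,0]]
    - [[-3,0,0],[0,0,0]]
    - [[-4,0,0],[0,0,0]]
    - [[-2,0,0],[0,0,0]]
    - [[0,0,0],[0,0,0]]
    - [[0,0,0],[0,0,0]]
    - [[0,0,0],[0,0,0]]
    - [[0,0,0],[0,0,0]]

```text
clock: 70.4
tool_pos: [0.476, 0.0925, 0.2474]
eef_rot: [1.0, 0.017, 0.0, -0.0]
contact_force: [-0.0, 0.3, -0.3]
opening: 0.652
finger_force: 0.0
```

```bash
python3 chk.py; python3 - <<'E'
from h import *
for n in("scene","side","wrist"):
    p,d,c=snap(n);X=cloud(d,c);P=X[d>0];C=p[d>0]
    Q,cc=sel(P,C,.516,-.339,.085,.055,.075);print(n,"bus",rect(Q) if len(Q)>9 else 0)
    Q=sel(P,C,.63,.13,.04,.045,.09)[0];print("globe",circ(Q,.026) if len(Q)>9 else 0)
    if n=="wrist":
        for t,x,y,R,a,b in(("bear",.5507,.0076,.021,.025,.08),("rocket",.5643,.092,.019,.045,.09)):
            print(t,circ(sel(P,C,x,y,.028,a,b)[0],R))
        print("robot head",rect(sel(P,C,.536,-.0776,.035,.104,.13)[0]))
E
```

```text
70.4 [0.47597499 0.09245645 0.2474362 ] 1.9920412561495695 0.6515344700869687 -1.9857535679421987
side robot 85 (array([537.1, -76.2]), array([29.8, 29.1]), 72.44315338134766) 0.1159716931723009
side bear 96 (array([551.1,  10.2]), array([30.8, 28.8]), 24.346450805664062) 0.11787366673614232
side bear (array([0.55198293, 0.00690664]), np.float64(0.001021223079009554))
side rocket 109 (array([564.4, 100.1]), array([29.2, 19.7]), 22.036922454833984) 0.12676371833968542
side rocket (array([0.56662828, 0.09304602]), np.float64(0.0006371892093446803))
scene robot 82 (array([539. , -79.9]), array([29.8, 28.1]), -15.906669616699219) 0.12072917828682489
scene bear 93 (array([557.2,   6.1]), array([34. , 27.6]), -76.043044090271) 0.12115676837717519
scene bear (array([0.55169401, 0.00488059]), np.float64(0.0008078042785202889))
scene rocket 94 (array([572.9,  94.3]), array([31.9, 19.3]), -50.7183723449707) 0.13083344647045406
scene rocket (array([0.56700242, 0.09091018]), np.float64(0.000624255439497505))
scene bus (array([ 515.9, -339. ]), array([152.6,  51.1]), 2.116780996322632)
globe (array([0.62627568, 0.12457117]), np.float64(0.0041093583179375275))
side bus (array([ 513.7, -334.6]), array([148.3,  50.8]), 1.475860595703125)
globe (array([0.63267686, 0.12480262]), np.float64(0.0035951646133866276))
wrist bus 0
globe (array([0.64295265, 0.12956152]), np.float64(0.006616043120209494))
bear (array([0.54853883, 0.00850732]), np.float64(0.0014200950760855369))
rocket (array([0.56443425, 0.09429455]), np.float64(0.0008865085915971578))
robot head (array([536. , -75.9]), array([29.1, 27.6]), -16.997848510742188)
```

Everything is in place within a few millimetres, so I hand the job in.

```bash
python3 -c "
from plant import r
print(r.finish_job())"
```

```text
the job is handed in; nothing more can be done
None
```

I handed the job in at about 70 s. By camera measurement the bus is in the gift box, all three toys stand on their own stands within a few millimetres of centre, and the globe is where it was. I viewed 15 pictures, one over the limit of 14, and the hand-in gave no verdict.

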